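# Fit the tubing carriage on a bent guide rod

## Robot

A 6-joint arm with a two-finger parallel gripper is mounted at the origin on a cart in front of the work surface, level with it; the furniture and walls round the work are solid. World frame = base frame: x ahead of the robot, y to its left, z up, the work surface at z = 0. Lengths are in mm, angles in rad, forces in N, time in s.
With the tool pointing down it reaches from about 275 to 1000 mm from the base axis. Payload 8.4 kg.
Tool frame: the origin (TCP) lies at the very end of the fingers, on their centre line; the grasp point (between the pads) lies 19 mm behind it; z points along the fingers, y is the line along which they close (so a half turn about z gives the same grasp; the last joint's range is limited). The gripper opens to 85 mm and grips with 20 to 120 N. Pads are 22 mm wide; open, the fingers measure 114 mm over their backs; the gripper's body (76 mm by 85 mm) begins 54 mm behind the grasp point. The pads swing forward as they close: fully open they stand 13 mm farther back than shut.
Start: joints at [1.246, 0.353, 1.633, -0, 1.155, -0.002], TCP at [198.263, 592.722, 231.281] pointing down, gripper open.
Joint ranges: [-2.63, 2.63], [-0.92, 2.1], [0.06, 2.66], [-1.3, 4.44], [0, 2.69], [-3.02, 3.02]. Speed limits (rad/s): [2.22, 2.22, 2.79, 3.14, 3.14, 3.14].

## Interface

Orientations are given as a unit quaternion [x, y, z, w].
In Python, from workcell import r gives the robot as it stands.
- The arm moves only by the tool send_rows, never from a script. Its argument "series" is a list of rows, each an object of numbers: "tx", "ty", "tz": the shift along the world's x, y, z scaled (see below); "turn": the turn about the world's z scaled (see below); "jaw": the closure, from 0 (fully open) to 1 (shut). A call has 1 to 12 rows; each row shifts and turns the commanded pose from where the row before left it; what a row does not reach is not made up. The controller multiplies each number of a shift by 40 mm and each number of a turn by 5 degrees. A row lasts 1/10 s, in which the tool goes at most 50 mm and 8.59 degrees, less where a joint would pass 70% of its speed; a pose out of reach is approached as far as the arm can. A call with a number of a shift or a turn outside -1 to 1 is refused whole. A call with a gripper value outside its range is refused whole. The fingers move at their own pace and stop on an object; the grip force is fixed at half the most. Time passes only in rows, so rows that do not move let the fingers close. It gives the time, the measured TCP pose, the force, the opening and the grip force at its end, in the units of the state.
- r.get_obs(): the state, without advancing time (a new reading comes with each control period).
- r.grab_frame(name): name is "scene" or "side" or "wrist"; returns a dict with "frame" (384x512x3 uint8, blue, green, red), "depth" (384x512 float32, mm along the optical axis (not along the pixel's ray), 0 where there is no reading), "vfov" (degrees; the focal length in pixels is half the picture's height over the tangent of half this angle, whatever the lens; pixels are square), "cx", "cy" (the principal point, pixels), "R" (3x3) and "t" (3): a world point X has camera coordinates R X + t. Camera axes: x right, y down, z forward; pixel columns grow to the right and rows downward; lengths in mm; the calibration is good to about 2 mm. A picture is of the moment at which its call begins.
- r.hand_in(): hands the job in; it is judged then, once.
The state is a dict: "time": time; "joints": joint angles; "qvel": joint speeds; "tau": joint torques, N m; "eef_pos": TCP position; "orientation": TCP orientation; "ft_force": force on the tool from outside, world axes, zero at the start; "ft_torque": the same for the moment, N m; "grip_width": finger opening in mm; "grip_force": force on a finger pad.
Only numpy, scipy, OpenCV 4.12 (cv2) and the standard library are available. Lean on these libraries where they do the work, as an engineer would, in place of code of your own. Each camera call takes 0.05 s, during which the arm holds its last target. There are 200 camera calls.

## Task

Pick up the small black tubing carriage by its tab, thread its bore over the free end of the bent steel guide rod, and slide it gently round the bend, turning it as the rod turns, until it is fully home against the stop collar; then let go and leave it there. The rod is not quite level, so follow it by feel and never force the carriage (under 20 N against the rod and its stop); do not knock over or push away the vial and the beaker.

Things in the scene. Friction and masses are not known exactly. Their poses are not given: they have to be found in the camera images.
- carriage_bore (a point): Centre of the carriage's bore, a through hole 14 mm in diameter and 16 mm long along the carriage's x axis; z points up. Block round it 16 (x) x 40 (y) x 36 (z) mm. Above, a flat tab 20 (x) x 12 (y) mm rises from 18 to 55 mm above this point: pinch it across y. At the start the carriage stands on the bench on its two legs, which end 34 mm below this point.
- carriage: The carriage as a whole: loose, black plastic, 20 x 40 x 89 mm, 70 to 170 g; origin under its middle, 34 mm below the bore's centre. Turned half round about z it is the same. It hangs upright on the rod by itself.
- stand: Fixed stand that carries the bent rod: grey base plate, steel pillar 16 mm thick at x 74, y -37 mm and 325 mm high, boss head (34 x 34 x 36 mm, on the pillar at the rod's end). Origin on the bench; z up; at zero yaw x points away from the robot. The rod's bend is centred at x 0, y +60 mm.
- rod_tip (a point): Centre of the rounded free end of the rod (metal ends 5 mm farther out), at stand x -106, y +88 mm, 260 mm up; axes of the stand. Round rod, 10 mm thick: 2 mm play all round in the bore. From the tip it runs along the stand's -y, turned 15 degrees towards -x, and bends in a circular arc of radius 110 mm, counter-clockwise from above; at point home, 105 degrees on, it runs along +x.
- entry (a point): Point on the LEVEL arc, 14 degrees (27 mm) past the tip, 260 mm above the bench, axes of the stand. The real rod is not level: as one rigid piece it is tilted about the line along which it leaves the tip, by an unmeasured angle of up to 0.17 rad either way. Here it is still within 1 mm of this point.
- bend (a point): Point on the level arc, 52.5 degrees past the tip, 260 mm above the bench, axes of the stand. The real rod, which climbs or sinks by its unmeasured tilt, more and more steeply, passes up to 7.5 mm above or below this point. The rod does not give. The bore's play lets the carriage stay upright on the tilted rod.
- home (a point): Point on the level arc, 105 degrees past the tip, 260 mm above the bench, axes of the stand. When the carriage is home its bore's centre is above or below this point, within 3 mm in plan (the rod passes up to 24 mm off it in height), and it touches the stop collar, a dark steel ring 20 mm in diameter fixed on the rod about 9 mm farther on.
- vial: Small clear vial with a black cap, 25 x 25 x 52 mm, standing loose on the bench near the stand; origin under its middle. A bystander.
- beaker: Small clear beaker, 63 x 63 x 70 mm, standing loose on the bench to the right of the stand; origin under its middle. A bystander.
Things that resemble listed ones, but are neither listed nor needed, are in the scene too. There is more than one size of the carriage; the job needs the smaller.

How it is judged (in metres and radians):
On the way, in this order (a step that is already met when the one before it is completed fails the run):
1. the carriage is threaded over the free end of the rod (horizontal distance between carriage_bore and entry below 0.01 m and z of carriage_bore in the frame of entry between -0.013 and 0.013 m and angle between the x axis of carriage and the y axis of stand, either way round below 0.5 rad), for 0.05 s.
2. the carriage passes the middle of the bend, on the rod (horizontal distance between carriage_bore and bend below 0.01 m and z of carriage_bore in the frame of bend between -0.013 and 0.013 m), for 0.05 s.
At the end, for the whole second after the job is handed in: the carriage hangs on the rod at rest against or nearly against the stop: its bore's centre not more than 5 mm short of site home along the rod and within 7 mm of it in plan and 28 mm in height, its bore within 0.25 rad of the rod's direction there (x of carriage_bore in the frame of home above -0.005 m and horizontal distance between carriage_bore and home below 0.007 m and z of carriage_bore in the frame of home between -0.028 and 0.028 m and angle between the x axis of carriage and the x axis of stand, either way round below 0.25 rad and linear speed of carriage below 0.02 m/s); the robot touches nothing.
It fails at once if the carriage is pressed on the rod, the collar or the stand with more than 20 N (contact force between carriage and stand above 20 N).
It fails at once if the vial or the beaker is pushed more than 25 mm or tipped (distance of any of vial, beaker from where it was at the start of the episode above 0.025 m or angle between any of vial, beaker's own z axis and vertical above 0.4 rad).
It also fails if it takes over 72 s, if anything falls off the work surface, if the arm or the gripper's body presses on something with over 40 N, if the wrist force passes 120 N, or if a joint passes its speed limit or range.

## Working session

There is one attempt and no reset: what is moved stays moved. The work goes in short steps, Python scripts to look and compute and a tool call to move; the robot and the scene stay as the last step left them, time stands still between calls to the robot, and variables do not carry over. Pictures are saved under pics/ and viewed, at most 10 in all, crops included, and the job is handed in when it is done.

Besides the shell and the picture viewer there is one more tool, called in YAML: its name, and indented under it one key for each argument. send_rows: Moves the arm, as the interface text tells. Its arguments: {"type":"object","properties":{"series":{"type":"array","items":{"type":"object","properties":{"tx":{"type":"number","minimum":-1,"maximum":1},"ty":{"type":"number","minimum":-1,"maximum":1},"tz":{"type":"number","minimum":-1,"maximum":1},"turn":{"type":"number","minimum":-1,"maximum":1},"jaw":{"type":"number"}}}}},"required":["series"]}

```bash
mkdir -p pics; cat > h.py <<'E'
import numpy as np, cv2
from workcell import r
def grab(n):
    f=r.grab_frame(n); f['f']=f['frame'].shape[0]/2/np.tan(np.radians(f['vfov'])/2)
    f['R']=np.array(f['R']); f['t']=np.array(f['t']); return f
def pts(f):
    h,w=f['depth'].shape; u,v=np.meshgrid(np.arange(w),np.arange(h)); d=f['depth']
    c=np.stack([(u-f['cx'])/f['f']*d,(v-f['cy'])/f['f']*d,d],-1)
    return (c-f['t'])@f['R']
def ray(f,u,v):
    o=-f['R'].T@f['t']; d=f['R'].T@np.array([(u-f['cx'])/f['f'],(v-f['cy'])/f['f'],1]); return o,d
def onz(f,u,v,z):
    o,d=ray(f,u,v); return o+d*(z-o[2])/d[2]
def proj(f,X):
    c=f['R']@np.array(X)+f['t']; return c[:2]/c[2]*f['f']+[f['cx'],f['cy']]
E
python3 - <<'E'
from h import *
import pickle
fs={n:grab(n) for n in('scene','side')}
pickle.dump(fs,open('f0.pkl','wb'))
for n,f in fs.items():
    cv2.imwrite(f'pics/{n}0.png',f['frame']); print(n,f['f'],-f['R'].T@f['t'],f['R'][2],(f['depth']>0).mean())
o=r.get_obs();print(o['time'],o['eef_pos'],o['orientation'],o['ft_force'],o['grip_width'])
E
```

```text
scene 361.7568219047815 [ 123.28419761 -355.12314127 1095.60224121] [ 0.43189941  0.23004966 -0.87208947] 0.9957427978515625
side 357.6757029265336 [  199.11248514 -1028.63443612   755.10682698] [ 0.32182985  0.79708319 -0.51096373] 0.9959971110026041
0.1 [198.13536048 592.3168913  230.60963268] [ 1.60691896e-01  9.87004414e-01 -6.26328349e-04 -9.00035775e-05] [-0.43188147 -0.42049939 -0.43014056] 85.47552761613417
```

View pics/scene0.png

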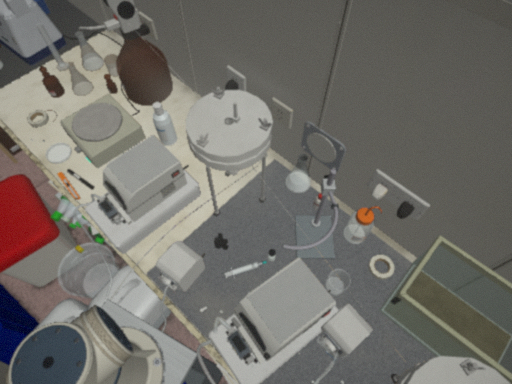

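View pics/side0.png

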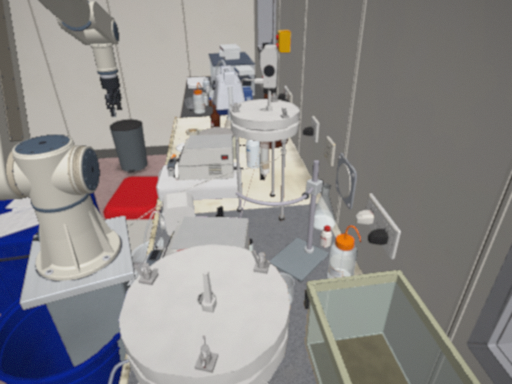

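The scene view shows the stand base at (315,238), with the rod arcing from about (285,246) to (335,207). The black objects are at (221,241), the vial at (271,255) and the beaker at (338,282). I'll zoom in on these.

```bash
python3 - <<'E'
from h import *
import pickle
fs=pickle.load(open('f0.pkl','rb'));f=fs['scene']
c=f['frame'][170:310,190:370]
cv2.imwrite('pics/crop1.png',cv2.resize(c,None,fx=4.2,fy=4.2,interpolation=cv2.INTER_CUBIC))
P=pts(f)
for u,v in[(221,237),(216,245),(225,245),(271,252),(338,282),(285,246),(310,247),(328,236),(337,220),(334,208),(315,240),(221,232)]: print(u,v,P[v,u].round(),f['frame'][v,u])
m=(f['frame'].max(2)<50); m[:, :190]=0;m[:,300:]=0;m[:215]=0;m[262:]=0
n,l,s,ce=cv2.connectedComponentsWithStats(m.astype('uint8'))
for i in range(1,n):
    if s[i,4]>15: q=P[l==i];print(s[i],ce[i].round(1),q.min(0).round(),q.max(0).round())
E
```

```text
221 237 [453. -63.  87.] [47 50 48]
216 245 [443. -45.  24.] [41 44 45]
225 245 [450. -76.  44.] [42 43 45]
271 252 [ 494. -213.   54.] [42 46 43]
338 282 [ 524. -431.    1.] [142 141 138]
285 246 [ 449. -265.  264.] [140 139 137]
310 247 [ 478. -320.  261.] [135 130 130]
328 236 [ 525. -347.  262.] [140 138 138]
337 220 [ 581. -350.  256.] [122 120 120]
334 208 [ 610. -330.  255.] [108 104 108]
315 240 [ 613. -313.   13.] [113 112 105]
221 232 [496. -29.   1.] [97 96 95]
[215 234  12  15  95] [220.7 242.4] [ 123. -355.   13.] [ 461.  -44. 1096.]
[270 250   5   5  19] [271.6 251.7] [ 490. -220.   50.] [ 502. -207.   58.]
```

View pics/crop1.png

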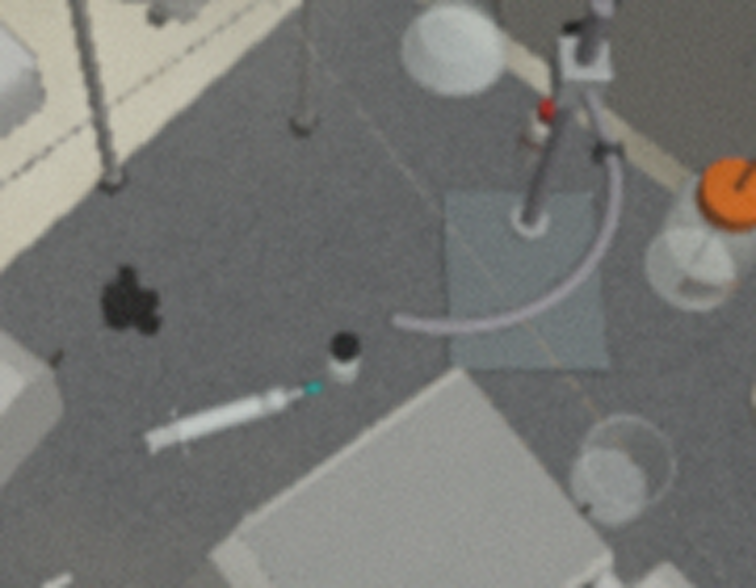

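The crop shows one black candidate, at crop (130,300), which is scene (221,241). Its top is at z≈87, which fits the 89 mm carriage. The vial cap is at crop (345,347). The collar is on the rod at crop (605,150), and the rod tip is at crop (398,320). Next I'll map obstacles and fit the stand and rod.

```bash
python3 - <<'E'
from h import *
import pickle
fs=pickle.load(open('f0.pkl','rb'))
H=np.full((17,28),-1.)
for n in fs:
    P=pts(fs[n])[fs[n]['depth']>0]
    i=((P[:,0]-0)//50).astype(int);j=((P[:,1]+600)//50).astype(int)
    k=(i>=0)&(i<17)&(j>=0)&(j<28)&(P[:,2]<700)
    np.maximum.at(H,(i[k],j[k]),P[k,2])
print('cols y=',[-600+50*j for j in range(28)])
for i in range(17): print(i*50,' '.join('%4d'%x for x in H[i]))
# rod points
f=fs['scene'];P=pts(f)
def comp(lo,hi,c,name):
    pass
m=np.abs(P[...,2]-262)<32
m&=(P[...,0]>420)&(P[...,0]<680)&(P[...,1]>-400)&(P[...,1]<-230)
v,u=np.nonzero(m)
q=P[m];o=np.argsort(q[:,0])
print(len(q));print(np.c_[u,v,q.round()][o][::6].astype(int).tolist())
# base plate & pillar
E
```

```text
cols y= [-600, -550, -500, -450, -400, -350, -300, -250, -200, -150, -100, -50, 0, 50, 100, 150, 200, 250, 300, 350, 400, 450, 500, 550, 600, 650, 700, 750]
0   -1   -1   -1   -1   -1   -1   -1   -1    4   78  381  383  383  381   -1   -1   -1   -1   -1   -1   -1   -1   -1   -1   -1   -1   -1   -1
50   -1    0    1    2   -1   -1   -1   -1    5   17  376  381  382  375    4    4   -1  699  699  674  646  600   -1   -1   -1   -1   -1   -1
100  101    4    8    6   -1   73   71   -1    4    5  320  363  351   28    6    4   -1  699  686  654  628  603  589  584   -1   -1   -1   -1
150  384   -1   -1    3   74  124  131   76   75    3    3    3    3    4    4    1   -1  697  696  693  690   -1  584  591  406   -1   -1   -1
200  385    0   35    6  202  197  179  132  123    6    5  104    3    2    8    4   -1   -1   -1  676  687  675  653  569  406  338   -1   -1
250  387    7  101   73  212  212  211  199   73    5    6  123  121  114   46   64   73   68    3   -1   -1   -1  630  632  566   -1   -1   -1
300  387  329  122  208  213  212  212  211    6    6   91  123  125  115   79   7
[... 3634 characters left out ...]
 [329, 190, 653, -297, 258], [326, 186, 654, -286, 268], [329, 188, 655, -295, 264], [330, 189, 655, -299, 260], [321, 190, 656, -276, 235], [332, 190, 657, -305, 257], [333, 193, 658, -310, 243], [324, 184, 659, -279, 265], [334, 190, 659, -309, 258], [329, 186, 660, -293, 265], [335, 189, 660, -311, 263], [329, 181, 660, -289, 286], [328, 180, 661, -285, 288], [329, 183, 661, -290, 276], [326, 184, 662, -284, 265], [331, 186, 662, -298, 265], [333, 186, 663, -303, 267], [333, 180, 664, -297, 292], [326, 183, 665, -282, 263], [326, 182, 666, -281, 267], [322, 182, 668, -271, 256], [323, 181, 670, -272, 260], [324, 180, 672, -274, 264], [333, 183, 674, -299, 265], [333, 182, 677, -298, 264]]
```

```bash
python3 - <<'E'
from h import *
import pickle
from scipy.optimize import least_squares
fs=pickle.load(open('f0.pkl','rb'))
f=fs['scene'];P=pts(f)
m=(np.abs(P[...,2]-260)<15)&(P[...,0]>440)&(P[...,0]<612)&(P[...,1]>-400)&(P[...,1]<-255)
q=P[m]; cam=-f['R'].T@f['t']
d=cam-q; d/=np.linalg.norm(d,axis=1)[:,None]
q=q-4.3*d
def rod(p,ph):
    x,y,yaw,t=p[:4]
    th=np.radians(-195+ph) # angle about centre: at tip radial direction
    # centre (0,60); at home (105deg) radial -90deg => tip radial -195deg
    L=np.stack([110*np.cos(th),60+110*np.sin(th),260+0*th],-1)
    tip=np.array([110*np.cos(np.radians(-195)),60+110*np.sin(np.radians(-195)),260])
    u=np.array([-np.sin(np.radians(15)),-np.cos(np.radians(15)),0])
    w=np.cross([0,0,1],u)  # left
    D=L-tip; a=D@u; b=D@w
    L=tip+np.outer(a,u)+np.outer(b,w*np.cos(t)+np.array([0,0,np.sin(t)]))
    c,s=np.cos(yaw),np.sin(yaw)
    return np.stack([x+c*L[:,0]-s*L[:,1],y+s*L[:,0]+c*L[:,1],L[:,2]],-1)
ph=np.linspace(-2,105,215)
from scipy.spatial import cKDTree
def res(p):
    A=rod(p,ph)
    return np.r_[cKDTree(A).query(q)[0], 0.5*cKDTree(q).query(A)[0]]
best=min((least_squares(res,[580,-310+dy,y0,t],loss='soft_l1') for y0 in(.4,.6) for t in(-.1,.1) for dy in(-30,40)),key=lambda s:s.cost)
p=best.x;print(p,best.cost,len(q),np.median(res(p)[:len(q)]))
for a in(0,14,52.5,105):
    print(a,rod(p,np.array([a]))[0].round(1))
np.save('p.npy',p)
e=q-rod(p,ph)[cKDTree(rod(p,ph)).query(q)[1]];print('mean err',e.mean(0))
# box near tip and drum
for n in fs:
    Q=pts(fs[n]).reshape(-1,3)
    b=Q[(np.abs(Q[:,2]-209)<8)&(Q[:,0]>280)&(Q[:,0]<520)&(Q[:,1]<-150)&(Q[:,1]>-450)]
    if len(b): print('box',n,cv2.minAreaRect(b[:,:2].astype('f4')),'maxx',b[b[:,0].argmax()].round(),'maxy',b[b[:,1].argmax()].round())
    b=Q[(np.abs(Q[:,2]-386)<4)&(Q[:,0]>400)&(Q[:,0]<850)&(abs(Q[:,1])<250)]
    if len(b): print('drum',n,cv2.minEnclosingCircle(b[:,:2].astype('f4')),b.min(0))
    g=pts(fs[n]); mm=(g[...,2]>290)&(g[...,2]<340)&(g[...,0]>340)&(g[...,0]<600)&(g[...,1]<-180)&(g[...,1]>-560)
    v,u=np.nonzero(mm); print(n,'line',len(u),[(u[k],v[k],g[v[k],u[k]].round()) for k in range(0,len(u),max(1,len(u)//8))])
E
```

```text
[ 5.86099018e+02 -2.95378168e+02  4.52764563e-01 -2.51918638e+01] 1042.6569990991297 316 3.4558833505642665
0 [ 451.9 -262.3  260. ]
14 [ 460.1 -287.8  259.8]
52.5 [ 510.6 -339.8  257.5]
105 [ 607.7 -340.4  251.8]
mean err [-0.14493686  1.63843759  0.08270941]
box scene ((355.0631103515625, -329.94781494140625), (145.2223663330078, 173.052978515625), 64.02174377441406) maxx [ 463. -307.  202.] maxy [ 313. -230.  201.]
drum scene ((705.884033203125, -75.60990142822266), 209.67930603027344) [ 527.78458097 -249.91386241  382.00051452]
scene line 106 [(np.int64(273), np.int64(193), array([ 542., -182.,  314.])), (np.int64(287), np.int64(211), array([ 513., -235.,  315.])), (np.int64(301), np.int64(229), array([ 486., -285.,  315.])), (np.int64(315), np.int64(247), array([ 459., -332.,  317.])), (np.int64(331), np.int64(267), array([ 432., -383.,  320.])), (np.int64(348), np.int64(289), array([ 402., -433.,  325.])), (np.int64(362), np.int64(307), array([ 380., -473.,  325.])), (np.int64(375), np.int64(323), array([ 361., -507.,  328.])), (np.int64(389), np.int64(341), array([ 341., -542.
[... 158 characters left out ...]
5. -234.  207.]
drum side ((710.893798828125, -73.6243896484375), 207.8108367919922) [ 533.03478811 -246.77747003  382.02332965]
side line 67 [(np.int64(257), np.int64(159), array([ 536., -198.,  316.])), (np.int64(252), np.int64(176), array([ 484., -290.,  319.])), (np.int64(249), np.int64(187), array([ 457., -339.,  321.])), (np.int64(246), np.int64(197), array([ 433., -382.,  323.])), (np.int64(243), np.int64(207), array([ 412., -418.,  323.])), (np.int64(240), np.int64(217), array([ 392., -454.,  326.])), (np.int64(238), np.int64(226), array([ 378., -481.,  325.])), (np.int64(235), np.int64(235), array([ 362., -509.,  328.])), (np.int64(233), np.int64(243), array([ 351., -530.,  328.]))]
```

Both cameras see a thin line at z≈317 crossing above the rod. I'll trace its full extent before moving.

```bash
python3 - <<'E'
from h import *
import pickle
fs=pickle.load(open('f0.pkl','rb'))
a=np.array([541,-182.]);d=np.array([341,-542.])-a;d/=np.linalg.norm(d);nn=np.array([-d[1],d[0]])
for n in fs:
    g=pts(fs[n]);xy=g[...,:2]-a; s=xy@d; e=xy@nn
    m=(abs(e)<12)&(g[...,2]>270)&(g[...,2]<420)&(fs[n]['depth']>0)
    v,u=np.nonzero(m);o=np.argsort(s[m]);
    print(n,len(u))
    for k in o[::max(1,len(o)//22)]: print((u[k],v[k]),g[v[k],u[k]].round().astype(int),int(s[v[k],u[k]]),fs[n]['frame'][v[k],u[k]])
im=cv2.resize(fs['side']['frame'][80:280,170:400],None,fx=3.4,fy=3,interpolation=cv2.INTER_CUBIC)
cv2.imwrite('pics/crop2.png',im)
E
```

```text
scene 1331
(np.int64(139), np.int64(28)) [933 544 278] -824 [65 70 70]
(np.int64(208), np.int64(95)) [692  94 383] -314 [162 169 169]
(np.int64(215), np.int64(98)) [692  72 383] -295 [164 171 171]
(np.int64(213), np.int64(107)) [664  61 381] -271 [170 178 177]
(np.int64(219), np.int64(111)) [658  39 383] -249 [169 175 176]
(np.int64(223), np.int64(117)) [646  20 382] -227 [170 176 176]
(np.int64(230), np.int64(123)) [650   2 365] -213 [115 118 120]
(np.int64(229), np.int64(127)) [625 -11 381] -190 [168 174 171]
(np.int64(239), np.int64(129)) [631 -37 383] -170 [170 176 176]
(np.int64(239), np.int64(135)) [611 -48 387] -151 [168 174 175]
(np.int64(245), np.int64(140)) [606 -68 385] -131 [170 176 176]
(np.int64(251), np.int64(144)) [602 -87 385] -112 [168 177 174]
(np.int64(248), np.int64(153)) [581 -90 376] -99 [135 137 138]
(np.int64(253), np.int64(158)) [591 -99 348] -96 [147 154 151]
(np.int64(256), np.int64(171)) [ 581 -113  312] -80 [155 166 170]
(np.int64(325), np.int64(260)) [ 440 -364  321] 208 [107 115 118]
(np.int64(392), np.int64(345)) [ 337 -550  329] 420 [96 99 99]
(np.in
[... 1207 characters left out ...]
318)) [ 252 -722  385] 612 [203 207 209]
(np.int64(204), np.int64(325)) [ 246 -731  385] 623 [203 206 208]
(np.int64(191), np.int64(331)) [ 230 -733  385] 633 [200 203 204]
(np.int64(190), np.int64(338)) [ 226 -743  384] 642 [204 207 207]
(np.int64(186), np.int64(344)) [ 220 -749  385] 651 [200 202 204]
(np.int64(181), np.int64(351)) [ 213 -755  384] 660 [199 202 203]
(np.int64(183), np.int64(357)) [ 213 -764  385] 668 [198 201 203]
(np.int64(189), np.int64(364)) [ 217 -775  385] 675 [198 200 202]
(np.int64(176), np.int64(369)) [ 203 -776  386] 683 [196 199 199]
(np.int64(186), np.int64(376)) [ 211 -787  383] 688 [189 192 194]
(np.int64(185), np.int64(383)) [ 209 -787  372] 689 [175 178 180]
```

View pics/crop2.png

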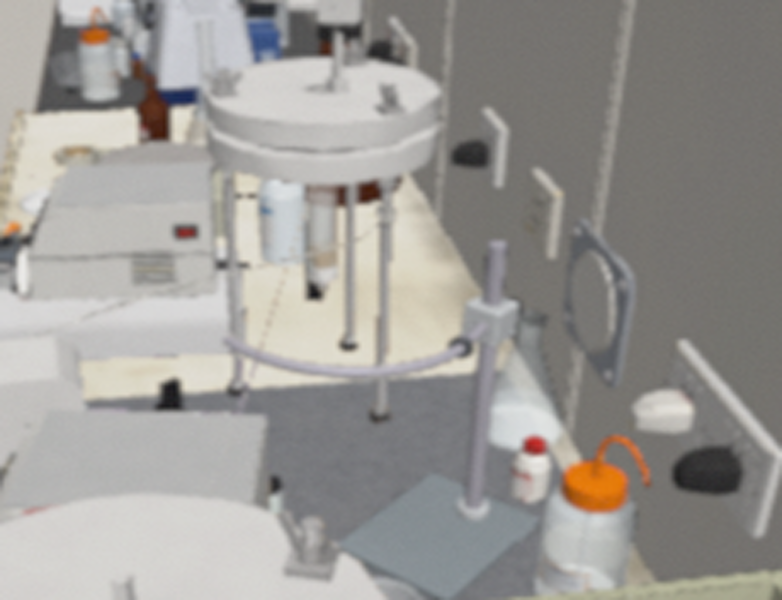

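The thin line is a 1-pixel wire between the two drums, from (580,-113) to (302,-587) at z≈317. I'll watch the force readings when crossing it. Carriage candidates are only scene (221,241), black and 89 mm high; the vial cap at (271,252) isn't one. I'm moving to hover over the carriage and check it close up.

send_rows:
  series:
    - {"tz": 1}
    - {"tz": 1}
    - {"tz": 1}
    - {"tx": 0.27, "ty": -0.96}
    - {"tx": 0.27, "ty": -0.96}
    - {"tx": 0.27, "ty": -0.96}
    - {"tx": 0.27, "ty": -0.96}
    - {"tx": 0.27, "ty": -0.96}
    - {"tx": 0.27, "ty": -0.96}
    - {"tx": 0.27, "ty": -0.96}
    - {"tx": 0.27, "ty": -0.96}
    - {"tx": 0.27, "ty": -0.96}

```text
validation failed for argument at $.se...
```

send_rows:
  series:
    - {"tx": 0.27, "ty": -0.96}
    - {"tx": 0.27, "ty": -0.96}
    - {"tx": 0.27, "ty": -0.96}
    - {"tx": 0.27, "ty": -0.96}
    - {"tx": 0.27, "ty": -0.96}
    - {"tx": 0.27, "ty": -0.96}
    - {"tx": 0.27, "ty": -0.96}
    - {"tx": 0.27, "ty": -0.9}
    - {"tz": -0.8}
    - {}

```text
validation failed for argument at $.se...
```

```bash
python3 - <<'E'
from h import *
import pickle
f=grab('wrist');pickle.dump(f,open('w1.pkl','wb'))
cv2.imwrite('pics/w1.png',f['frame'])
o=r.get_obs();print(o['time'],o['eef_pos'],o['orientation'],o['joints'],o['ft_force'])
print(-f['R'].T@f['t'],f['R'][2],proj(f,[450,-60,80]))
P=pts(f);m=(f['frame'].max(2)<60)&(P[...,2]>5)&(P[...,2]<110)&(abs(P[...,0]-450)<80)&(abs(P[...,1]+60)<80)
q=P[m];print(len(q))
for lo,hi in((60,110),(30,60),(5,30)):
    k=q[(q[:,2]>lo)&(q[:,2]<=hi)]
    if len(k)>5: print(lo,len(k),k[:,2].max(),cv2.minAreaRect(k[:,:2].astype('f4')),np.median(k,0))
E
```

```text
0.15 [198.12935496 592.37001152 230.68736171] [ 1.60691916e-01  9.87004453e-01 -5.56119116e-04 -9.35866629e-05] [ 1.24562084e+00  3.53552458e-01  1.63398006e+00  3.62365453e-06
  1.15518800e+00 -2.39362355e-03] [-0.53620174 -0.07166084 -1.05001883]
[130.62143413 616.29020147 373.91955494] [ 0.26755826 -0.08902031 -0.95942064] [-146.81661805  499.91314059]
0
```

View pics/w1.png

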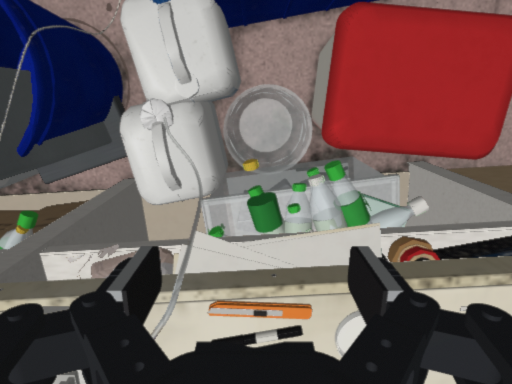

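The moves were refused, so this picture is just the view at the start pose (fingers at the bottom). I'll resend with every field filled in.

send_rows:
  series:
    - {"tx": 0, "ty": 0, "tz": 1, "turn": 0, "jaw": 0}
    - {"tx": 0, "ty": 0, "tz": 1, "turn": 0, "jaw": 0}
    - {"tx": 0, "ty": 0, "tz": 1, "turn": 0, "jaw": 0}
    - {"tx": 0.27, "ty": -0.96, "tz": 0, "turn": 0, "jaw": 0}
    - {"tx": 0.27, "ty": -0.96, "tz": 0, "turn": 0, "jaw": 0}
    - {"tx": 0.27, "ty": -0.96, "tz": 0, "turn": 0, "jaw": 0}
    - {"tx": 0.27, "ty": -0.96, "tz": 0, "turn": 0, "jaw": 0}
    - {"tx": 0.27, "ty": -0.96, "tz": 0, "turn": 0, "jaw": 0}
    - {"tx": 0.27, "ty": -0.96, "tz": 0, "turn": 0, "jaw": 0}
    - {"tx": 0.27, "ty": -0.96, "tz": 0, "turn": 0, "jaw": 0}
    - {"tx": 0.27, "ty": -0.96, "tz": 0, "turn": 0, "jaw": 0}
    - {"tx": 0.27, "ty": -0.96, "tz": 0, "turn": 0, "jaw": 0}

```text
time: 1.35
eef_pos: [295.4, 245.5, 351.2]
orientation: [0.16, 0.987, 0.0, 0.0]
ft_force: [0.4, 0.0, 0.1]
grip_width: 85.9
grip_force: 0.0
```

send_rows:
  series:
    - {"tx": 0.27, "ty": -0.96, "tz": 0, "turn": 0, "jaw": 0}
    - {"tx": 0.27, "ty": -0.96, "tz": 0, "turn": 0, "jaw": 0}
    - {"tx": 0.27, "ty": -0.96, "tz": 0, "turn": 0, "jaw": 0}
    - {"tx": 0.27, "ty": -0.96, "tz": 0, "turn": 0, "jaw": 0}
    - {"tx": 0.27, "ty": -0.96, "tz": 0, "turn": 0, "jaw": 0}
    - {"tx": 0.27, "ty": -0.96, "tz": 0, "turn": 0, "jaw": 0}
    - {"tx": 0.27, "ty": -0.96, "tz": 0, "turn": 0, "jaw": 0}
    - {"tx": 0.27, "ty": -0.9, "tz": -0.4, "turn": 0, "jaw": 0}
    - {"tx": 0, "ty": 0, "tz": -0.4, "turn": 0, "jaw": 0}
    - {"tx": 0, "ty": 0, "tz": 0, "turn": 0, "jaw": 0}

```text
time: 2.35
eef_pos: [380.6, -58.4, 317.4]
orientation: [0.162, 0.987, 0.0, -0.002]
ft_force: [-0.6, 0.3, 0.8]
grip_width: 85.2
grip_force: 0.0
```

```bash
cat > look.py <<'E'
from h import *
import pickle
f=grab('wrist');pickle.dump(f,open('w1.pkl','wb'))
o=r.get_obs();print(o['time'],o['eef_pos'],o['orientation'],o['joints'],o['ft_force'])
print(-f['R'].T@f['t'],f['R'][2],proj(f,[450,-60,80]))
P=pts(f);m=(f['frame'].max(2)<70)&(P[...,2]>5)&(P[...,2]<110)&(abs(P[...,0]-450)<80)&(abs(P[...,1]+60)<80)
q=P[m];print(len(q))
for lo,hi in((60,110),(30,60),(5,30)):
    k=q[(q[:,2]>lo)&(q[:,2]<=hi)]
    if len(k)>5: print(lo,len(k),k[:,2].max(),cv2.minAreaRect(k[:,:2].astype('f4')),np.median(k,0))
E
python3 look.py; python3 -c "
import pickle,cv2;cv2.imwrite('pics/w2.png',pickle.load(open('w1.pkl','rb'))['frame'])"
```

```text
2.4 [381.05772325 -57.81650375 318.56868023] [ 1.61321364e-01  9.86901170e-01  9.19892195e-05 -1.22016120e-03] [-1.54649373e-01 -1.25534111e-01  1.98405218e+00  2.10490671e-04
  1.28551349e+00 -1.40144612e+00] [-0.11533666  0.69897213  0.00643756]
[313.61490575 -34.53826001 460.96752709] [ 0.26396966 -0.08792824 -0.96051478] [269.29324958 213.00410026]
726
60 232 91.51162630181221 ((454.0411682128906, -55.67860794067383), (19.567001342773438, 12.183929443359375), 18.78367042541504) [450.56669676 -55.16888065  88.39619306]
30 364 59.97362423725282 ((432.5783996582031, -40.390621185302734), (34.685638427734375, 92.17618560791016), 54.99687194824219) [449.9994115  -48.38775562  51.88211311]
5 130 29.7968627009185 ((447.1794128417969, -56.731773376464844), (10.005440711975098, 41.314170837402344), 3.3684167861938477) [447.45441286 -56.13977122  21.02594956]
```

View pics/w2.png

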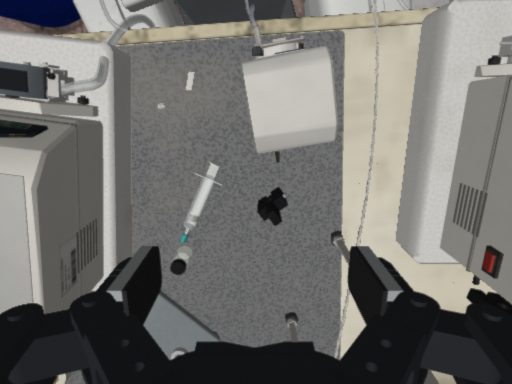

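Close view: one black carriage with its cross-shaped top at (272,205). Its tab measures 19.6 × 12.2 mm and its height 89 mm, so it's the small one. I'll refine the tab pose.

```bash
python3 - <<'E'
from h import *
import pickle
f=pickle.load(open('w1.pkl','rb'));P=pts(f)
b=(f['frame'].max(2)<70)&(abs(P[...,0]-450)<60)&(abs(P[...,1]+55)<60)
for lo,hi in((80,96),(84,94),(44,60)):
    k=P[b&(P[...,2]>lo)&(P[...,2]<hi)];print(lo,len(k),np.median(k[:,2]),cv2.minAreaRect(k[:,:2].astype('f4')),k.mean(0))
    w,V=np.linalg.eigh(np.cov(k[:,:2].T));print(w**.5*12**.5,np.degrees(np.arctan2(V[1],V[0])))
fs=pickle.load(open('f0.pkl','rb'));g=fs['scene'];Q=pts(g)
k=Q[(Q[...,2]>78)&(Q[...,2]<100)&(abs(Q[...,0]-450)<30)&(abs(Q[...,1]+55)<30)];print(len(k),k.mean(0))
dev=P[(P[...,2]>60)&(P[...,2]<200)&(P[...,0]>300)&(P[...,0]<440)&(abs(P[...,1]+30)<90)&~b];print('device',dev.max(0))
E
```

```text
80 165 89.13701427625972 ((454.04248046875, -55.69134521484375), (19.549959182739258, 12.179973602294922), 19.05721092224121) [452.83811838 -55.44988431  88.40609106]
[12.58070481 20.42090611] [ -71.08669242 -161.08669242]
84 152 89.21381164867188 ((454.07012939453125, -55.69691848754883), (19.474571228027344, 12.175034523010254), 19.374677658081055) [453.16859123 -55.57125121  88.92820647]
[12.23689972 20.0898998 ] [ -71.95389474 -161.95389474]
44 261 52.38178588591645 ((453.53424072265625, -56.03312301635742), (18.426355361938477, 40.25608444213867), 18.30857276916504) [451.90850326 -54.19139124  51.99976453]
[17.88778759 46.74280305] [-164.71305852  105.28694148]
31 [451.37423709 -59.20527345  88.377915  ]
device [439.92247514  59.85754912 140.62840429]
```

send_rows:
  series:
    - {"tx": 0.23, "ty": 0.01, "tz": -0.5, "turn": 0.93, "jaw": 0}
    - {"tx": 0.23, "ty": 0.01, "tz": -0.5, "turn": 0.93, "jaw": 0}
    - {"tx": 0.23, "ty": 0.01, "tz": -0.5, "turn": 0.93, "jaw": 0}
    - {"tx": 0.23, "ty": 0.01, "tz": -0.5, "turn": 0.93, "jaw": 0}
    - {"tx": 0.23, "ty": 0.01, "tz": -0.5, "turn": 0.93, "jaw": 0}
    - {"tx": 0.23, "ty": 0.01, "tz": -0.5, "turn": 0.93, "jaw": 0}
    - {"tx": 0.23, "ty": 0, "tz": -0.5, "turn": 0.93, "jaw": 0}
    - {"tx": 0.22, "ty": 0, "tz": -0.5, "turn": 0.93, "jaw": 0}
    - {"tx": 0, "ty": 0, "tz": 0, "turn": 0, "jaw": 0}
    - {"tx": 0, "ty": 0, "tz": 0, "turn": 0, "jaw": 0}

```text
time: 3.4
eef_pos: [455.1, -54.6, 160.0]
orientation: [-0.162, 0.987, 0.0, -0.0]
ft_force: [-0.0, 0.1, 0.6]
grip_width: 85.7
grip_force: 0.0
```

```bash
python3 look.py; python3 - <<'E'
from h import *
import pickle
f=pickle.load(open('w1.pkl','rb'));P=pts(f)
o=r.get_obs();q=o['orientation'];print('closing deg',np.degrees(2*np.arctan2(q[1],q[0]))-90)
b=(f['frame'].max(2)<80)&(abs(P[...,0]-450)<60)&(abs(P[...,1]+55)<60)&(P[...,2]>80)&(P[...,2]<96)
if b.sum()>10: k=P[b];print(b.sum(),cv2.minAreaRect(k[:,:2].astype('f4')))
E
```

```text
3.45 [455.33293298 -54.76247825 160.39288389] [-1.61942526e-01  9.86800121e-01 -8.94353730e-05  3.63118461e-04] [-1.22989589e-01  1.83887343e-01  2.04733492e+00  4.18310047e-05
  9.09623176e-01 -2.01912931e+00] [-0.02363785  0.00681677  0.46871403]
[387.687058   -76.60427372 303.29430054] [ 0.267409    0.09241465 -0.95914126] [247.93075602 190.64095462]
1962
60 586 92.24983977771218 ((454.1739196777344, -56.26715850830078), (19.990161895751953, 11.94933795928955), 18.052404403686523) [450.79988083 -57.14385027  89.16923732]
30 1114 59.946958474305234 ((425.267333984375, -39.47221374511719), (37.073997497558594, 105.33391571044922), 59.583091735839844) [449.46126951 -47.25795108  51.93532907]
5 262 29.934252427995826 ((420.6742858886719, -43.076942443847656), (26.274063110351562, 92.83768463134766), 59.537776947021484) [447.79452254 -58.11529053  22.12667872]
closing deg 108.63933213273583
488 ((454.2629699707031, -56.183570861816406), (19.854215621948242, 11.541356086730957), 18.60885238647461)
```

send_rows:
  series:
    - {"tx": -0.03, "ty": -0.04, "tz": -0.5, "turn": 0, "jaw": 0}
    - {"tx": 0, "ty": 0, "tz": -0.5, "turn": 0, "jaw": 0}
    - {"tx": 0, "ty": 0, "tz": -0.5, "turn": 0, "jaw": 0}
    - {"tx": 0, "ty": 0, "tz": -0.5, "turn": 0, "jaw": 0}
    - {"tx": 0, "ty": 0, "tz": -0.5, "turn": 0, "jaw": 0}
    - {"tx": 0, "ty": 0, "tz": 0, "turn": 0, "jaw": 0}
    - {"tx": 0, "ty": 0, "tz": 0, "turn": 0, "jaw": 0}

```text
time: 4.15
eef_pos: [454.3, -56.8, 60.4]
orientation: [-0.162, 0.987, -0.0, 0.0]
ft_force: [0.2, 0.1, 0.0]
grip_width: 85.1
grip_force: 0.0
```

send_rows:
  series:
    - {"tx": 0, "ty": 0, "tz": 0, "turn": 0, "jaw": 0.7}
    - {"tx": 0, "ty": 0, "tz": 0, "turn": 0, "jaw": 0.8}
    - {"tx": 0, "ty": 0, "tz": 0, "turn": 0, "jaw": 1}
    - {"tx": 0, "ty": 0, "tz": 0, "turn": 0, "jaw": 1}
    - {"tx": 0, "ty": 0, "tz": 0, "turn": 0, "jaw": 1}
    - {"tx": 0, "ty": 0, "tz": 0, "turn": 0, "jaw": 1}
    - {"tx": 0, "ty": 0, "tz": 0, "turn": 0, "jaw": 1}
    - {"tx": 0, "ty": 0, "tz": 0, "turn": 0, "jaw": 1}

```text
time: 4.95
eef_pos: [454.0, -56.9, 59.4]
orientation: [-0.162, 0.987, 0.0, 0.0]
ft_force: [-0.4, 0.4, 5.1]
grip_width: 11.0
grip_force: 61.7
```

Gripped: opening 11 mm, grip force 62 N. Now lifting and turning.

send_rows:
  series:
    - {"tx": 0, "ty": 0, "tz": 0.3, "turn": 0, "jaw": 1}
    - {"tx": -0.1, "ty": -0.2, "tz": 0.6, "turn": -0.9, "jaw": 1}
    - {"tx": -0.1, "ty": -0.3, "tz": 0.6, "turn": -0.9, "jaw": 1}
    - {"tx": -0.1, "ty": -0.3, "tz": 0.6, "turn": -0.9, "jaw": 1}
    - {"tx": -0.1, "ty": -0.3, "tz": 0.6, "turn": -0.9, "jaw": 1}
    - {"tx": -0.1, "ty": -0.3, "tz": 0.6, "turn": -0.9, "jaw": 1}
    - {"tx": 0, "ty": -0.3, "tz": 0.6, "turn": -0.9, "jaw": 1}
    - {"tx": 0, "ty": -0.3, "tz": 0.6, "turn": -0.9, "jaw": 1}
    - {"tx": 0, "ty": -0.3, "tz": 0.6, "turn": -0.9, "jaw": 1}
    - {"tx": 0, "ty": -0.3, "tz": 0.6, "turn": -0.9, "jaw": 1}
    - {"tx": 0, "ty": -0.3, "tz": 0, "turn": -0.9, "jaw": 1}
    - {"tx": 0, "ty": 0, "tz": 0, "turn": -0.9, "jaw": 1}

```text
time: 6.15
eef_pos: [433.9, -174.1, 288.8]
orientation: [0.268, 0.964, -0.0, 0.001]
ft_force: [-0.2, -0.6, -1.4]
grip_width: 11.2
grip_force: 60.9
```

send_rows:
  series:
    - {"tx": 0, "ty": 0, "tz": 0, "turn": -0.96, "jaw": 1}
    - {"tx": 0, "ty": 0, "tz": 0, "turn": -0.96, "jaw": 1}
    - {"tx": 0, "ty": 0, "tz": 0, "turn": -0.96, "jaw": 1}
    - {"tx": 0, "ty": 0, "tz": 0, "turn": -0.96, "jaw": 1}
    - {"tx": 0, "ty": 0, "tz": 0, "turn": -0.96, "jaw": 1}
    - {"tx": 0, "ty": 0, "tz": 0, "turn": -0.96, "jaw": 1}
    - {"tx": 0, "ty": 0, "tz": 0, "turn": -0.96, "jaw": 1}
    - {"tx": 0, "ty": 0, "tz": 0, "turn": -0.96, "jaw": 1}
    - {"tx": 0, "ty": 0, "tz": 0, "turn": -0.96, "jaw": 1}
    - {"tx": 0, "ty": 0, "tz": 0, "turn": 0, "jaw": 1}
    - {"tx": 0, "ty": 0, "tz": 0, "turn": 0, "jaw": 1}

```text
time: 7.25
eef_pos: [433.6, -172.8, 287.5]
orientation: [0.601, 0.799, -0.0, -0.0]
ft_force: [0.3, 0.5, -1.1]
grip_width: 10.7
grip_force: 60.9
```

```bash
python3 - <<'E'
from h import *
import pickle
fs={n:grab(n) for n in('wrist','scene','side')}
pickle.dump(fs,open('f1.pkl','wb'))
o=r.get_obs();q=o['orientation'];print(o['time'],o['eef_pos'],'closing',np.degrees(2*np.arctan2(q[1],q[0]))-90,o['joints'],o['ft_force'],o['grip_width'])
w=fs['wrist'];print(-w['R'].T@w['t'],proj(w,[452,-262,260]),proj(w,[510,-340,257]),proj(w,[607,-340,251]))
a=cv2.resize(fs['scene']['frame'][150:290,210:370],(480,420))
b=cv2.resize(fs['side']['frame'][110:250,215:345],(320,345))
im=np.zeros((420+0,800,3),'uint8');im[:,:480]=a;im[:345,480:]=b
cv2.imwrite('pics/c3.png',im);cv2.imwrite('pics/w3.png',w['frame'])
E
```

```text
7.4 [ 433.74201203 -172.82826375  287.36544884] closing 16.091027962775982 [-3.82367381e-01  4.62408930e-02  1.89032914e+00 -3.23787409e-05
  1.20511838e+00 -6.63197220e-01] [-0.23454925  0.37356645 -0.77136094] 10.982835511552723
[ 414.29297018 -102.70792672  430.84289697] [242.1099265  357.41237071] [288.93221702 453.03027202] [404.67247381 469.7222464 ]
```

View pics/w3.png

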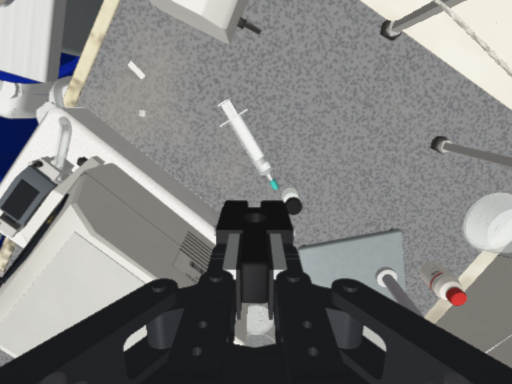

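The wrist view shows the gripper hiding the rod; the vial is at (291,200) and the stand base at (355,270). I'll refine the rod from scene and side centrelines, and check camera bias against the carriage's known grasp pose.

```bash
cat > rodm.py <<'E'
import numpy as np
def rod(p,ph):
    x,y,yaw,t=p[:4]; ph=np.atleast_1d(ph)
    th=np.radians(-195+ph)
    L=np.stack([110*np.cos(th),60+110*np.sin(th),260+0*th],-1)
    a0=np.radians(-195); tip=np.array([110*np.cos(a0),60+110*np.sin(a0),260])
    u=np.array([-np.sin(np.radians(15)),-np.cos(np.radians(15)),0]); w=np.cross([0,0,1],u)
    D=L-tip; L=tip+np.outer(D@u,u)+np.outer(D@w,w*np.cos(t)+np.array([0,0,np.sin(t)]))
    c,s=np.cos(yaw),np.sin(yaw)
    return np.stack([x+c*L[:,0]-s*L[:,1],y+s*L[:,0]+c*L[:,1],L[:,2]],-1)
E
python3 - <<'E'
from h import *
from rodm import rod
import pickle
from scipy.optimize import least_squares
from scipy.spatial import cKDTree
fs=pickle.load(open('f0.pkl','rb'))
ph=np.linspace(-2.6,100,400)
p0=np.load('p.npy');p0[3]=-0.059
C={}
for n in fs:
    f=fs[n];P=pts(f);A=rod(p0,ph)
    d=cKDTree(A).query(P.reshape(-1,3))[0].reshape(P.shape[:2])
    m=(d<16)&(f['depth']>0)
    # per model sample, centroid across the normal
    uv=np.array([proj(f,a) for a in rod(p0,np.arange(-2,100,3.))])
    v,u=np.nonzero(m); px=np.c_[u,v]
    k=cKDTree(uv).query(px)[1]
    # perpendicular centroid
    T=np.gradient(uv,axis=0);T/=np.linalg.norm(T,axis=1)[:,None];N=np.c_[-T[:,1],T[:,0]]
    off=np.array([((px[k==i]-uv[i])@N[i]).mean() if (k==i).sum()>3 else np.nan for i in range(len(uv))])
    wid=np.array([(k==i).sum() for i in range(len(uv))])
    ok=~np.isnan(off); C[n]=(uv[ok]+off[ok,None]*N[ok])
    tipd=((px-uv[0])@T[0]).min(); print(n,len(px),np.round(off,1)[::4],'tip end px',uv[0]+tipd*T[0],'pred end',proj(f,rod(p0,[-2.6])[0]))
def res(p,names,b=None):
    out=[]
    for n in names:
        A=np.array([proj(fs[n],a) for a in rod(p,ph)])
        t=cKDTree(A); i=np.clip(t.query(C[n])[1],1,len(A)-2)
        T=A[i+1]-A[i-1];T/=np.linalg.norm(T,axis=1)[:,None]
        D=C[n]-A[i]; out.append(D[:,0]*-T[:,1]+D[:,1]*T[:,0])
    out.append([(p[3])*0.5])
    return np.concatenate(out)
for names in(('scene',),('side',),('scene','side')):
    s=least_squares(res,p0,x_scale=[1,1,.01,.01],args=(names,),loss='soft_l1');p=s.x
    print(names,p.round(4),'rms',np.sqrt((res(p,names)**2).mean()).round(2)); print(rod(p,[0,14,52.5,105]).round(1).tolist())
np.save('p2.npy',p)
# bias check with carriage at known place
c,s=np.cos(np.radians(18.6)),np.sin(np.radians(18.6))
box=[(x,y,z) for x in(-10,10) for y in(-6,6) for z in(89,)]
blk=[(x,y,z) for x in(-8,8) for y in(-20,20) for z in(0,52)]
for n in fs:
    f=fs[n]; W=lambda B:np.array([proj(f,[454.2+c*x-s*y,-56.6+s*x+c*y,z]) for x,y,z in B])
    a=np.r_[W(box),W(blk)];lo,hi=a.min(0)-6,a.max(0)+7
    sub=f['frame'][int(lo[1]):int(hi[1]),int(lo[0]):int(hi[0])].max(2)<68
    v,u=np.nonzero(sub);u=u+int(lo[0]);v=v+int(lo[1])
    print(n,'pred',a.min(0).round(1),a.max(0).round(1),'mask',u.min(),v.min(),u.max(),v.max())
E
```

```text
scene 310 [ 0.5  0.7  0.3 -0.4 -0.6 -0.7 -1.1 -1.4 -1.5] tip end px [282.38014766 244.73609568] pred end [282.45756917 244.74549091]
side 276 [-0.7 -0.6 -1.  -1.1 -1.5 -1.  -1.7 -1.5 -1.1] tip end px [235.79267059 192.23842216] pred end [236.27140281 192.6411583 ]
('scene',) [ 5.823962e+02 -2.927663e+02  4.309000e-01 -7.490000e-02] rms 0.19
[[448.9, -256.8, 260.0], [456.6, -282.4, 259.8], [505.9, -335.6, 256.8], [602.9, -338.3, 249.6]]
('side',) [ 5.847461e+02 -2.909085e+02  4.011000e-01 -5.910000e-02] rms 0.21
[[452.4, -250.9, 260.0], [459.3, -276.8, 259.8], [507.0, -331.4, 257.5], [604.0, -337.0, 251.8]]
('scene', 'side') [ 5.927474e+02 -2.876866e+02  6.071000e-01 -4.780000e-02] rms 0.52
[[455.0, -275.6, 260.0], [467.1, -299.6, 259.8], [525.0, -343.2, 257.9], [621.1, -328.8, 253.4]]
scene pred [213.3 232.1] [228.1 249.7] mask 214 234 227 249
side pred [214.6 205.4] [226.1 232.1] mask 216 208 222 215
```

```bash
python3 - <<'E'
from h import *
from rodm import rod
import pickle
from scipy.optimize import least_squares
from scipy.spatial import cKDTree
fs=pickle.load(open('f0.pkl','rb'))
p0=np.array([582,-292.5,.44,-.07])
# collar: dark pixels
col={}
for n,(u,v) in dict(scene=(334,206),side=(305,196)).items():
    g=fs[n]['frame'][v-7:v+8,u-7:u+8].max(2).astype(float)
    w=np.clip(85-g,0,None); yy,xx=np.mgrid[-7:8,-7:8]; print(n,g.min(),(w>0).sum()); col[n]=np.array([u+(w*xx).sum()/w.sum(),v+(w*yy).sum()/w.sum()])
print(col)
# tip end: rod colour profile along axis
def S(p,X): c,s=np.cos(p[2]),np.sin(p[2]); return np.array([p[0]+c*X[0]-s*X[1],p[1]+s*X[0]+c*X[1],X[2]])
tip={}
for n in fs:
    f=fs[n];D=f['depth']; a=proj(f,rod(p0,[6.])[0]); b=proj(f,rod(p0,[0.])[0]); t=(b-a)/np.linalg.norm(b-a)
    prof=[];d0=D[int(round(a[1])),int(round(a[0]))]
    nrm=np.array([-t[1],t[0]])
    for k in np.arange(0,22,.5):
        best=min(abs(D[int(round(q[1])),int(round(q[0]))]-d0) for q in (a+k*t+j*nrm for j in(-1.5,-.7,0,.7,1.5))); prof.append(best)
    i=np.nonzero(np.array(prof)>60)[0]; kk=np.arange(0,22,.5)[i[0]] if len(i) else 22
    tip[n]=a+(kk-.25)*t; print(n,'tip end',tip[n])
pil={'scene':[((316.2,222.4),(74,-37,10))],'side':[((309,249),(74,-37,10)),((315.6,161.7),(74,-37,325))]}
ph=np.linspace(0,100,300); C={}
for n in fs:
    f=fs[n];P=pts(f)
    d=cKDTree(rod(p0,ph)).query(P.reshape(-1,3))[0].reshape(P.shape[:2]); m=(d<16)&(f['depth']>0)
    uv=np.array([proj(f,a) for a in rod(p0,np.arange(0,98,3.))]); v,u=np.nonzero(m);px=np.c_[u,v];k=cKDTree(uv).query(px)[1]
    T=np.gradient(uv,axis=0);T/=np.linalg.norm(T,axis=1)[:,None];N=np.c_[-T[:,1],T[:,0]]
    C[n]=np.array([uv[i]+((px[k==i]-uv[i])@N[i]).mean()*N[i] for i in range(len(uv)) if (k==i).sum()>3])
def res(p,names,parts=False):
    out=[]
    for j,n in enumerate(names):
        f=fs[n]; sh=p[4+2*j:6+2*j]
        A=np.array([proj(f,a)+sh for a in rod(p,ph)]); i=np.clip(cKDTree(A).query(C[n])[1],1,len(A)-2)
        T=A[i+1]-A[i-1];T/=np.linalg.norm(T,axis=1)[:,None];D=C[n]-A[i]
        out.append(D[:,0]*-T[:,1]+D[:,1]*T[:,0])
        out.append(2*(proj(f,rod(p,[-2.6])[0])+sh-tip[n])); out.append(2*(proj(f,rod(p,[109.7])[0])+sh-col[n]))
        for q,X in pil[n]: out.append((proj(f,S(p,X))+sh-q)*[1,.3])
        out.append(sh/0.7)
    if parts: return out
    return np.concatenate(out)
for names in(('scene',),('side',),('scene','side')):
    x0=np.r_[p0,np.zeros(2*len(names))]
    s=least_squares(res,x0,x_scale=np.r_[1,1,.01,.01,np.ones(2*len(names))],args=(names,),loss='soft_l1');p=s.x
    print(names,p.round(3)); print(rod(p,[0,14,52.5,105]).round(1).tolist()); print([np.round(a if len(a)<9 else np.sqrt((a**2).mean()),1).tolist() for a in res(p,names,True)])
np.save('p2.npy',p[:4])
E
```

```text
scene 54.0 22
side 88.0 0
{'scene': array([332.60119048, 205.72619048]), 'side': array([nan, nan])}
scene tip end [281.54081469 245.61491877]
side tip end [235.11204839 192.76777262]
('scene',) [ 5.84165e+02 -2.90957e+02  4.82000e-01 -2.00000e-02  5.70000e-02
 -6.10000e-02]
[[449.0, -261.9, 260.0], [458.0, -287.1, 259.9], [510.1, -337.6, 259.1], [607.3, -335.3, 257.2]]
[0.3, [0.6, -0.0], [5.2, 0.8], [-1.3, 0.4], [0.1, -0.1]]<stdin>:12: RuntimeWarning: invalid value encountered in scalar divide
Traceback (most recent call last):
ValueError: Residuals are not finite in the initial point.
```

```bash
cat > fit.py <<'E'
from h import *
from rodm import rod
import pickle
from scipy.optimize import least_squares
from scipy.spatial import cKDTree
fs=pickle.load(open('f0.pkl','rb'))
p0=np.array([583,-291.5,.46,-.05])
col={}
for n,(u,v) in dict(scene=(334,206),side=(305,196)).items():
    g=fs[n]['frame'][v-5:v+6,u-5:u+6].max(2).astype(int)
    print(n);print(g)
    w=np.clip(g.min()+25-g,0,None); yy,xx=np.mgrid[-5:6,-5:6]; col[n]=np.array([u+(w*xx).sum()/w.sum(),v+(w*yy).sum()/w.sum()])
print(col)
def S(p,X): c,s=np.cos(p[2]),np.sin(p[2]); return np.array([p[0]+c*X[0]-s*X[1],p[1]+s*X[0]+c*X[1],X[2]])
tip={'scene':np.array([281.9,245.2]),'side':np.array([235.4,192.6])}
pil={'scene':[((316.2,222.4),(74,-37,10))],'side':[((309,249),(74,-37,10)),((315.6,161.7),(74,-37,325))]}
ph=np.linspace(0,100,300); C={}
for n in fs:
    f=fs[n];P=pts(f)
    d=cKDTree(rod(p0,ph)).query(P.reshape(-1,3))[0].reshape(P.shape[:2]); m=(d<16)&(f['depth']>0)
    uv=np.array([proj(f,a) for a in rod(p0,np.arange(0,98,3.))]); v,u=np.nonzero(m);px=np.c_[u,v];k=cKDTree(uv).query(px)[1]
    T=np.gradient(uv,axis=0);T/=np.linalg.norm(T,axis=1)[:,None];N=np.c_[-T[:,1],T[:,0]]
    C[n]=np.array([uv[i]+((px[k==i]-uv[i])@N[i]).mean()*N[i] for i in range(len(uv)) if (k==i).sum()>3])
def res(p,names,parts=False):
    out=[]
    for j,n in enumerate(names):
        f=fs[n]; sh=p[4+2*j:6+2*j]
        A=np.array([proj(f,a)+sh for a in rod(p,ph)]); i=np.clip(cKDTree(A).query(C[n])[1],1,len(A)-2)
        T=A[i+1]-A[i-1];T/=np.linalg.norm(T,axis=1)[:,None];D=C[n]-A[i]
        out.append(D[:,0]*-T[:,1]+D[:,1]*T[:,0])
        out.append(2*(proj(f,rod(p,[-2.6])[0])+sh-tip[n])); out.append(2*(proj(f,rod(p,[109.7])[0])+sh-col[n]))
        for q,X in pil[n]: out.append((proj(f,S(p,X))+sh-q)*[1,.3])
        out.append(sh/0.7)
    return out if parts else np.concatenate(out)
for names in(('scene',),('side',),('scene','side')):
    x0=np.r_[p0,np.zeros(2*len(names))]
    s=least_squares(res,x0,x_scale=np.r_[1,1,.01,.01,np.ones(2*len(names))],args=(names,),loss='soft_l1');p=s.x
    print(names,p.round(3)); print(rod(p,[0,14,52.5,105]).round(1).tolist()); print([np.round(a if len(a)<9 else np.sqrt((a**2).mean()),1).tolist() for a in res(p,names,True)])
np.save('p2.npy',p[:4])
E
python3 fit.py
```

```text
scene
[[100  98  96 106 125 135 138 146 147 144 141]
 [100  92  91  94 112 126 135 143 142 140 140]
 [100  99  90  80  92 107 122 129 119 130 142]
 [ 95  91  85  64  69  84  94  97  91 114 135]
 [ 93  85  67  54  56  68  78  79  77 100 135]
 [ 98  91  60  54  66  77  94  90  75  95 132]
 [105  86  67  64  71 102 121 120  91  91 123]
 [102  94  77  68  79 108 128 130 110  97 111]
 [105  98  91  89  87 100 122 131 117 101 102]
 [ 95  98 103  99  95  97 116 136 122 100  98]
 [100 102 100 102  96  93 122 137 130 108  93]]
side
[[215 215 213 207 188 164 151 153 167 173 171]
 [216 214 200 173 144 128 130 139 159 166 158]
 [217 204 165 122  97 100 104 111 132 149 148]
 [216 187 135 105 116 117 100  90 110 153 159]
 [216 183 142 141 157 156 126  88 103 159 167]
 [209 188 168 173 178 167 133  88 103 160 171]
 [193 184 181 179 166 147 114  89 125 174 172]
 [184 181 177 168 150 124 109 130 169 198 176]
 [178 171 171 183 179 167 173 192 210 209 172]
 [171 173 186 210 214 210 215 220 222 209 167]
 [198 204 213 220 222 221 221 223 222 206 163]]
{'scene': array([332.32380952, 205.7       ]), 'side'
[... 191 characters left out ...]
7.9, 258.7], [608.1, -335.2, 255.9]]
[0.2, [0.4, 0.7], [5.7, 0.8], [-1.3, 0.3], [0.1, -0.1]]
('side',) [ 5.89440e+02 -2.89751e+02  5.02000e-01 -5.70000e-02 -3.00000e-03
 -1.84000e-01]
[[453.7, -263.4, 260.0], [463.2, -288.4, 259.8], [516.2, -337.9, 257.5], [613.3, -333.6, 252.0]]
[0.2, [3.2, -0.1], [-1.4, 0.1], [-0.1, 0.4], [0.8, -0.5], [-0.0, -0.3]]
('scene', 'side') [ 5.86636e+02 -2.90900e+02  4.92000e-01 -5.20000e-02 -2.04000e-01
  3.26000e-01  5.45000e-01 -4.63000e-01]
[[451.2, -263.1, 260.0], [460.4, -288.2, 259.8], [512.9, -338.2, 257.7], [610.1, -335.0, 252.8]]
[0.2, [1.0, 0.6], [5.1, 1.6], [-1.5, 0.3], [-0.3, 0.5], 0.3, [2.4, -0.4], [-1.8, 0.1], [-0.0, 0.5], [0.8, -0.4], [0.8, -0.7]]
```

```bash
sed -i "s/^print(col)/col={'scene':np.array([334.4,204.9]),'side':np.array([305.2,194.9])}/; s/^    print(n);print(g)//" fit.py; python3 fit.py
```

```text
('scene',) [ 5.84714e+02 -2.91020e+02  4.86000e-01 -1.00000e-03  4.80000e-02
 -6.00000e-02]
[[449.4, -262.4, 260.0], [458.5, -287.6, 260.0], [510.8, -337.9, 260.0], [608.1, -335.2, 259.9]]
[0.3, [0.4, 0.7], [2.2, 1.0], [-1.3, 0.3], [0.1, -0.1]]
('side',) [ 5.88345e+02 -2.88717e+02  4.95000e-01 -6.20000e-02  1.60000e-02
 -1.12000e-01]
[[452.8, -261.3, 260.0], [462.1, -286.4, 259.8], [514.8, -336.3, 257.3], [611.8, -332.8, 251.5]]
[0.3, [2.1, -0.6], [-0.2, 0.4], [-0.4, 0.4], [0.4, -0.4], [0.0, -0.2]]
('scene', 'side') [ 5.86179e+02 -2.90813e+02  4.88000e-01 -5.50000e-02 -5.20000e-02
  2.51000e-01  3.52000e-01 -5.21000e-01]
[[450.8, -262.5, 260.0], [460.0, -287.7, 259.8], [512.3, -337.9, 257.6], [609.4, -335.0, 252.4]]
[0.2, [0.8, 0.5], [1.1, 3.6], [-1.3, 0.3], [-0.1, 0.4], 0.3, [1.7, -0.7], [-0.2, 0.2], [-0.3, 0.5], [0.5, -0.4], [0.5, -0.7]]
```

send_rows:
  series:
    - {"tx": 0.05, "ty": -0.32, "tz": -0.01, "turn": -0.2, "jaw": 1}
    - {"tx": 0.05, "ty": -0.32, "tz": -0.01, "turn": -0.2, "jaw": 1}
    - {"tx": 0.05, "ty": -0.32, "tz": -0.01, "turn": -0.2, "jaw": 1}
    - {"tx": 0.05, "ty": -0.31, "tz": -0.02, "turn": 0, "jaw": 1}
    - {"tx": 0, "ty": 0, "tz": 0, "turn": 0, "jaw": 1}
    - {"tx": 0, "ty": 0, "tz": 0, "turn": 0, "jaw": 1}

```text
time: 8.0
eef_pos: [441.7, -224.0, 285.0]
orientation: [0.623, 0.782, 0.0, -0.0]
ft_force: [-0.5, -0.2, -1.1]
grip_width: 11.0
grip_force: 60.9
```

```bash
cat > st.py <<'E'
from h import *
from rodm import rod
o=r.get_obs();q=o['orientation'];p=np.load('p2.npy');e=np.array(o['eef_pos']);cl=np.degrees(2*np.arctan2(q[1],q[0]))-90
b=e-[0,0,25.4]; ph=np.linspace(-40,110,1501);A=rod(p,ph)
i=np.argmin(np.linalg.norm((A-b)[:,:2],axis=1))
print('t',o['time'],'tcp',e.round(1),'cl',round(cl,1),'phi',ph[i],'axis err',round((cl-90)-(-105+ph[i]+np.degrees(p[2])),1),'off',(b-A[i]).round(1),'F',o['ft_force'].round(1),'M',np.round(o['ft_torque'],2))
E
python3 st.py; python3 - <<'E'
from h import *
import pickle
fs={n:grab(n) for n in('scene','side')};pickle.dump(fs,open('f2.pkl','wb'))
a=cv2.resize(fs['scene']['frame'][195:275,250:350],(500,400),interpolation=cv2.INTER_CUBIC)
b=cv2.resize(fs['side']['frame'][130:230,205:280],(300,400),interpolation=cv2.INTER_CUBIC)
cv2.imwrite('pics/c4.png',np.hstack([a,b]))
E
```

```text
t 8.0 tcp [ 441.7 -224.   285. ] cl 12.9 phi -19.7 axis err 19.7 off [-7.1  0.9 -0. ] F [-0.5 -0.2 -1.1] M [ 0.   -0.02 -0.05]
```

View pics/c4.png

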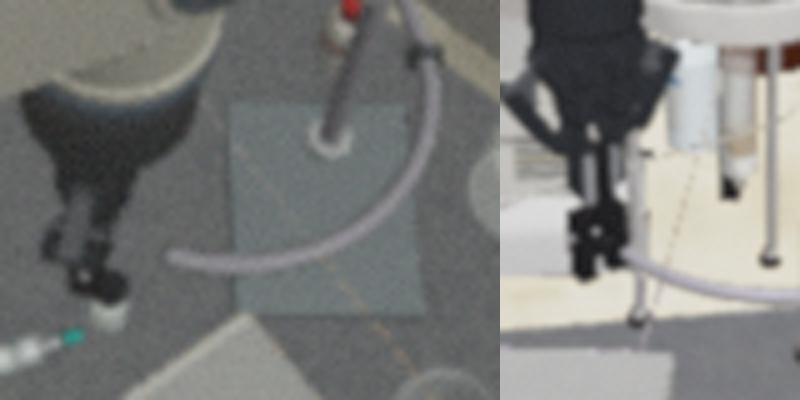

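The scene crop shows the carriage with its bore spot at (85,275) and the rod tip at (172,258). The side crop shows the bore hole at (598,232) and the tip at (625,252). The relative check uses these two features.

```bash
python3 - <<'E'
from h import *
from rodm import rod
import pickle
fs=pickle.load(open('f2.pkl','rb'));p=np.load('p2.npy')
B=np.array([441.7,-224,259.6])
for n,(u,v) in dict(scene=(267,250),side=(229,188)).items():
    f=fs[n];g=f['frame'].max(2).astype(int); print(n,'pred bore',proj(f,B),'tip',proj(f,rod(p,[0])[0]),'end',proj(f,rod(p,[-2.6])[0]))
    print('rows from',v-6,'cols from',u-7);print(g[v-6:v+7,u-7:u+10])
E
```

```text
scene pred bore [268.70237014 241.88864378] tip [284.28963725 245.72699448] end [282.32889596 245.17957063]
rows from 244 cols from 260
[[ 56  64  82  86  91  87  71  55  46  50  43  50  72  97 104 103 105]
 [ 57  71  87  89  91  84  73  58  55  49  46  58  87 100 102 101  98]
 [ 57  68  77  82  84  80  61  54  52  51  49  68  98 102 105  98  98]
 [ 74  78  73  69  64  64  58  50  51  48  56  85  97 101  99  97 102]
 [ 96  93  87  68  56  57  61  58  49  45  50  75  89  95  98  99 103]
 [103  98  95  74  49  63  91  77  52  42  41  55  60  66  84  93  99]
 [101 100  97  74  54  62  94  95  57  35  43  46  48  48  61  79  95]
 [104 105  92  76  54  48  65  64  43  39  43  41  45  48  45  72  92]
 [104 106  98  80  52  37  43  41  37  37  42  43  44  45  52  69  92]
 [105 101 104  88  69  59  52  50  45  38  41  44  41  45  56  75  94]
 [ 99 100 105  96  92  82  78  74  72  62  50  43  44  50  70  89 102]
 [ 99 103  94  97  98  93  99 100 113 110  89  62  67  86 113 119 107]
 [100  95  96  96  99  97 105 105 132 149 136 122 122 141 150 131 109]]
side pred bore [228.94735967 187.5804456
[... 318 characters left out ...]
 34  37  35  33  35  34  37  34  34  36  36  44  74 116 151]
 [ 84  33  33  36  36  43  68  67  47  32  33  36  35  44  71 117 149]
 [ 92  43  37  31  36  65 108 110  67  36  30  32  40  40  69 110 146]
 [120  84  51  37  37  60  99 101  62  37  35  38  35  38  61 105 143]
 [143 113  67  37  32  42  59  60  44  45  45  40  34  36  54 104 145]
 [135 100  61  41  35  34  39  39  39  44  44  39  39  38  66 115 150]
 [118  67  42  34  36  38  35  38  38  41  40  34  41  68 103 140 163]
 [119  58  33  33  35  35  37  35  37  35  37  34  61 109 148 167 174]
 [139  73  31  32  34  36  44  63  65  43  34  34  64 118 158 173 179]
 [151  79  33  33  37  38  65 111 113  66  34  32  50  94 133 158 173]]
```

The side view's bore matches the prediction within about 1 mm. Advancing.

send_rows:
  series:
    - {"tx": 0.017, "ty": -0.073, "tz": 0.01, "turn": 0, "jaw": 1}
    - {"tx": 0.017, "ty": -0.073, "tz": 0, "turn": 0, "jaw": 1}
    - {"tx": 0.017, "ty": -0.073, "tz": 0, "turn": 0, "jaw": 1}
    - {"tx": 0.017, "ty": -0.073, "tz": 0, "turn": 0, "jaw": 1}
    - {"tx": 0.017, "ty": -0.073, "tz": 0, "turn": 0, "jaw": 1}
    - {"tx": 0.017, "ty": -0.073, "tz": 0, "turn": 0, "jaw": 1}
    - {"tx": 0.017, "ty": -0.073, "tz": 0, "turn": 0, "jaw": 1}
    - {"tx": 0.017, "ty": -0.073, "tz": 0, "turn": 0, "jaw": 1}

```text
time: 8.9
eef_pos: [447.4, -247.3, 285.7]
orientation: [0.623, 0.783, -0.0, -0.0]
ft_force: [-0.2, 0.5, -2.1]
grip_width: 10.9
grip_force: 60.9
```

send_rows:
  series:
    - {"tx": 0.006, "ty": -0.024, "tz": 0, "turn": 0, "jaw": 1}
    - {"tx": 0.006, "ty": -0.024, "tz": 0, "turn": 0, "jaw": 1}
    - {"tx": 0.006, "ty": -0.024, "tz": 0, "turn": 0, "jaw": 1}
    - {"tx": 0.006, "ty": -0.024, "tz": 0, "turn": 0, "jaw": 1}
    - {"tx": 0.006, "ty": -0.024, "tz": 0, "turn": 0, "jaw": 1}

```text
time: 9.4
eef_pos: [448.5, -251.9, 285.7]
orientation: [0.622, 0.783, 0.0, -0.0]
ft_force: [-0.4, -0.1, -1.1]
grip_width: 11.1
grip_force: 60.9
```

```bash
python3 st.py
```

```text
t 9.4 tcp [ 448.5 -251.9  285.7] cl 13.0 phi -5.699999999999996 axis err 5.7 off [-0.4 -0.1  0.3] F [-0.4 -0.1 -1.1] M [-0.01 -0.05 -0.05]
```

send_rows:
  series:
    - {"tx": 0.006, "ty": -0.024, "tz": 0, "turn": 0, "jaw": 1}
    - {"tx": 0.006, "ty": -0.024, "tz": 0, "turn": 0, "jaw": 1}
    - {"tx": 0.006, "ty": -0.024, "tz": 0, "turn": 0, "jaw": 1}
    - {"tx": 0.006, "ty": -0.024, "tz": 0, "turn": 0, "jaw": 1}
    - {"tx": 0.006, "ty": -0.024, "tz": 0, "turn": 0, "jaw": 1}

```text
time: 9.9
eef_pos: [449.7, -256.7, 285.7]
orientation: [0.622, 0.783, -0.0, -0.0]
ft_force: [-1.2, 0.2, -0.6]
grip_width: 10.8
grip_force: 60.9
```

```bash
python3 st.py
```

```text
t 9.9 tcp [ 449.7 -256.7  285.7] cl 13.0 phi -3.1000000000000014 axis err 3.1 off [ 0.  -0.1  0.3] F [-1.2  0.2 -0.6] M [-0.01  0.01  0.08]
```

```bash
cat > plan.py <<'E'
import sys
from st import *
end,n=float(sys.argv[1]),int(sys.argv[2]); cor=np.array([float(x) for x in sys.argv[3:6]] or [0,0,0])
P=rod(p,np.linspace(ph[i],end,n+1))
T=P+cor+[0,0,25.4]; T[0]=e
d=np.diff(T,axis=0)/40; tt=((-105+end+np.degrees(p[2]))-(cl-90))/5/n
for k in d: print(k.round(3).tolist(),round(tt,3))
E
python3 plan.py 5 6
```

```text
t 9.9 tcp [ 449.7 -256.7  285.7] cl 13.0 phi -3.1000000000000014 axis err 3.1 off [ 0.  -0.1  0.3] F [-1.2  0.2 -0.6] M [-0.01  0.01  0.08]
[0.011, -0.062, -0.007] 0.165
[0.013, -0.063, 0.0] 0.165
[0.015, -0.063, -0.0] 0.165
[0.016, -0.063, -0.0] 0.165
[0.018, -0.062, -0.0] 0.165
[0.019, -0.062, -0.0] 0.165
```

send_rows:
  series:
    - {"tx": 0.011, "ty": -0.06, "tz": -0.004, "turn": 0.16, "jaw": 1}
    - {"tx": 0.013, "ty": -0.063, "tz": 0, "turn": 0.16, "jaw": 1}
    - {"tx": 0.015, "ty": -0.063, "tz": 0, "turn": 0.16, "jaw": 1}
    - {"tx": 0.016, "ty": -0.063, "tz": 0, "turn": 0.16, "jaw": 1}
    - {"tx": 0.018, "ty": -0.062, "tz": 0, "turn": 0.16, "jaw": 1}
    - {"tx": 0.019, "ty": -0.062, "tz": 0, "turn": 0.16, "jaw": 1}

```text
time: 10.5
eef_pos: [453.4, -271.8, 285.5]
orientation: [0.589, 0.808, -0.0, -0.0]
ft_force: [-0.2, 0.1, -0.8]
grip_width: 10.6
grip_force: 60.9
```

```bash
python3 plan.py 14 6
```

```text
t 10.5 tcp [ 453.4 -271.8  285.5] cl 17.9 phi 5.0 axis err -0.1 off [ 0.  -0.1  0.1] F [-0.2  0.1 -0.8] M [0.02 0.02 0.01]
[0.023, -0.066, -0.004] 0.303
[0.025, -0.068, -0.001] 0.303
[0.027, -0.067, -0.001] 0.303
[0.028, -0.066, -0.001] 0.303
[0.03, -0.065, -0.001] 0.303
[0.032, -0.065, -0.001] 0.303
```

send_rows:
  series:
    - {"tx": 0.023, "ty": -0.067, "tz": 0, "turn": 0.3, "jaw": 1}
    - {"tx": 0.025, "ty": -0.067, "tz": -0.001, "turn": 0.3, "jaw": 1}
    - {"tx": 0.027, "ty": -0.067, "tz": -0.001, "turn": 0.3, "jaw": 1}
    - {"tx": 0.028, "ty": -0.066, "tz": -0.001, "turn": 0.3, "jaw": 1}
    - {"tx": 0.03, "ty": -0.065, "tz": -0.001, "turn": 0.3, "jaw": 1}
    - {"tx": 0.032, "ty": -0.065, "tz": -0.001, "turn": 0.3, "jaw": 1}
    - {"tx": 0, "ty": 0, "tz": 0, "turn": 0, "jaw": 1}

```text
time: 11.2
eef_pos: [460.2, -287.8, 285.3]
orientation: [0.523, 0.852, -0.0, 0.0]
ft_force: [0.4, 0.0, -1.9]
grip_width: 11.2
grip_force: 61.0
```

```bash
python3 plan.py 22 6
```

```text
t 11.2 tcp [ 460.2 -287.8  285.3] cl 26.9 phi 14.100000000000001 axis err -0.2 off [0.1 0.1 0.1] F [ 0.4  0.  -1.9] M [-0.05  0.03  0.03]
[0.027, -0.058, -0.003] 0.27
[0.031, -0.055, -0.001] 0.27
[0.032, -0.055, -0.001] 0.27
[0.033, -0.054, -0.001] 0.27
[0.034, -0.053, -0.001] 0.27
[0.036, -0.052, -0.001] 0.27
```

```bash
python3 - <<'E'
from h import *
fs={n:grab(n) for n in('scene','side')}
a=cv2.resize(fs['scene']['frame'][195:275,250:350],(500,400),interpolation=cv2.INTER_CUBIC)
b=cv2.resize(fs['side']['frame'][150:225,215:271],(300,400),interpolation=cv2.INTER_CUBIC)
cv2.imwrite('pics/c5.png',np.hstack([a,b]))
E
```

```text
(no output)
```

View pics/c5.png

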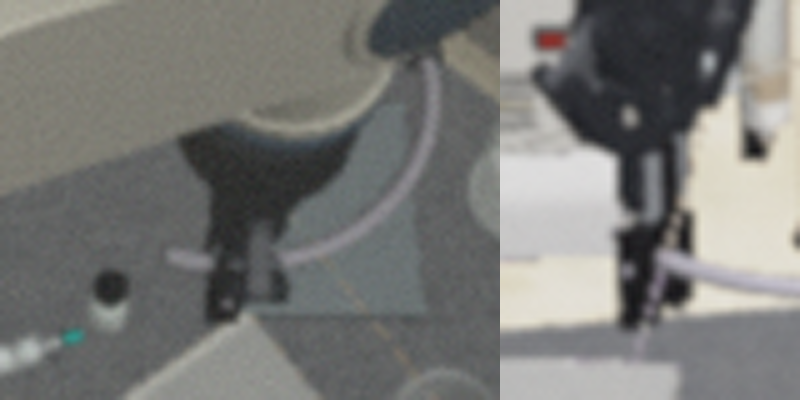

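It's threaded: the rod tip shows behind the carriage at (175,257) and the rod continues ahead at (300,250). I'll keep the steps gentle across the wire.

send_rows:
  series:
    - {"tx": 0.028, "ty": -0.058, "tz": -0.001, "turn": 0.27, "jaw": 1}
    - {"tx": 0.031, "ty": -0.056, "tz": -0.001, "turn": 0.27, "jaw": 1}
    - {"tx": 0.032, "ty": -0.055, "tz": -0.001, "turn": 0.27, "jaw": 1}

```text
time: 11.6
eef_pos: [463.8, -294.4, 285.2]
orientation: [0.493, 0.87, -0.0, 0.0]
ft_force: [0.2, 0.1, -0.3]
grip_width: 10.9
grip_force: 61.0
```

send_rows:
  series:
    - {"tx": 0.033, "ty": -0.054, "tz": -0.001, "turn": 0.27, "jaw": 1}
    - {"tx": 0.034, "ty": -0.053, "tz": -0.001, "turn": 0.27, "jaw": 1}
    - {"tx": 0.036, "ty": -0.052, "tz": -0.001, "turn": 0.27, "jaw": 1}

```text
time: 11.9
eef_pos: [467.9, -300.8, 285.1]
orientation: [0.462, 0.887, -0.0, -0.0]
ft_force: [-0.2, 0.8, -0.7]
grip_width: 11.0
grip_force: 61.0
```

```bash
python3 plan.py 34 8
```

```text
t 11.9 tcp [ 467.9 -300.8  285.1] cl 35.0 phi 22.0 axis err 0.1 off [-0.   0.1  0.1] F [-0.2  0.8 -0.7] M [ 0.02 -0.03 -0.03]
[0.042, -0.061, -0.004] 0.299
[0.043, -0.057, -0.002] 0.299
[0.045, -0.056, -0.002] 0.299
[0.046, -0.055, -0.002] 0.299
[0.048, -0.054, -0.002] 0.299
[0.049, -0.052, -0.002] 0.299
[0.051, -0.051, -0.002] 0.299
[0.052, -0.05, -0.002] 0.299
```

send_rows:
  series:
    - {"tx": 0.042, "ty": -0.06, "tz": -0.003, "turn": 0.3, "jaw": 1}
    - {"tx": 0.043, "ty": -0.057, "tz": -0.002, "turn": 0.3, "jaw": 1}
    - {"tx": 0.045, "ty": -0.056, "tz": -0.002, "turn": 0.3, "jaw": 1}
    - {"tx": 0.046, "ty": -0.055, "tz": -0.002, "turn": 0.3, "jaw": 1}

```text
time: 12.3
eef_pos: [475.0, -309.9, 284.7]
orientation: [0.414, 0.91, 0.0, -0.0]
ft_force: [-0.2, 0.7, -1.3]
grip_width: 10.9
grip_force: 61.0
```

send_rows:
  series:
    - {"tx": 0.048, "ty": -0.054, "tz": -0.002, "turn": 0.3, "jaw": 1}
    - {"tx": 0.049, "ty": -0.052, "tz": -0.002, "turn": 0.3, "jaw": 1}
    - {"tx": 0.051, "ty": -0.051, "tz": -0.002, "turn": 0.3, "jaw": 1}
    - {"tx": 0.052, "ty": -0.05, "tz": -0.002, "turn": 0.3, "jaw": 1}

```text
time: 12.7
eef_pos: [483.0, -318.1, 284.4]
orientation: [0.366, 0.931, 0.0, 0.0]
ft_force: [0.1, -0.6, -1.4]
grip_width: 11.1
grip_force: 61.0
```

```bash
python3 plan.py 46 8
```

```text
t 12.7 tcp [ 483.  -318.1  284.4] cl 47.0 phi 34.0 axis err 0.1 off [0.  0.1 0. ] F [ 0.1 -0.6 -1.4] M [-0.06 -0.02 -0.01]
[0.052, -0.051, -0.003] 0.298
[0.054, -0.047, -0.002] 0.298
[0.056, -0.046, -0.002] 0.298
[0.057, -0.044, -0.003] 0.298
[0.058, -0.043, -0.003] 0.298
[0.059, -0.041, -0.003] 0.298
[0.06, -0.04, -0.003] 0.298
[0.061, -0.038, -0.003] 0.298
```

send_rows:
  series:
    - {"tx": 0.052, "ty": -0.05, "tz": -0.002, "turn": 0.3, "jaw": 1}
    - {"tx": 0.054, "ty": -0.047, "tz": -0.002, "turn": 0.3, "jaw": 1}
    - {"tx": 0.056, "ty": -0.046, "tz": -0.002, "turn": 0.3, "jaw": 1}
    - {"tx": 0.057, "ty": -0.044, "tz": -0.003, "turn": 0.3, "jaw": 1}

```text
time: 13.1
eef_pos: [491.7, -325.6, 284.0]
orientation: [0.317, 0.948, 0.0, 0.0]
ft_force: [0.4, -0.2, -0.7]
grip_width: 11.0
grip_force: 61.0
```

send_rows:
  series:
    - {"tx": 0.058, "ty": -0.043, "tz": -0.003, "turn": 0.3, "jaw": 1}
    - {"tx": 0.059, "ty": -0.041, "tz": -0.003, "turn": 0.3, "jaw": 1}
    - {"tx": 0.06, "ty": -0.04, "tz": -0.003, "turn": 0.3, "jaw": 1}
    - {"tx": 0.061, "ty": -0.038, "tz": -0.003, "turn": 0.3, "jaw": 1}

```text
time: 13.5
eef_pos: [501.3, -332.0, 283.5]
orientation: [0.267, 0.964, 0.0, -0.0]
ft_force: [-0.4, -0.1, -0.3]
grip_width: 11.2
grip_force: 61.0
```

```bash
python3 plan.py 58 8
```

```text
t 13.5 tcp [ 501.3 -332.   283.5] cl 59.0 phi 46.0 axis err 0.1 off [-0.  0. -0.] F [-0.4 -0.1 -0.3] M [-0.03  0.03 -0.03]
[0.063, -0.037, -0.002] 0.298
[0.063, -0.035, -0.003] 0.298
[0.064, -0.033, -0.003] 0.298
[0.065, -0.031, -0.003] 0.298
[0.066, -0.03, -0.003] 0.298
[0.066, -0.028, -0.003] 0.298
[0.067, -0.026, -0.003] 0.298
[0.068, -0.024, -0.003] 0.298
```

send_rows:
  series:
    - {"tx": 0.063, "ty": -0.037, "tz": -0.002, "turn": 0.3, "jaw": 1}
    - {"tx": 0.063, "ty": -0.035, "tz": -0.003, "turn": 0.3, "jaw": 1}
    - {"tx": 0.064, "ty": -0.033, "tz": -0.003, "turn": 0.3, "jaw": 1}
    - {"tx": 0.065, "ty": -0.031, "tz": -0.003, "turn": 0.3, "jaw": 1}

```text
time: 13.9
eef_pos: [511.5, -337.5, 283.1]
orientation: [0.216, 0.976, -0.0, 0.0]
ft_force: [0.2, 0.5, -1.3]
grip_width: 11.1
grip_force: 61.0
```

send_rows:
  series:
    - {"tx": 0.066, "ty": -0.03, "tz": -0.003, "turn": 0.3, "jaw": 1}
    - {"tx": 0.066, "ty": -0.028, "tz": -0.003, "turn": 0.3, "jaw": 1}
    - {"tx": 0.067, "ty": -0.026, "tz": -0.003, "turn": 0.3, "jaw": 1}
    - {"tx": 0.068, "ty": -0.024, "tz": -0.003, "turn": 0.3, "jaw": 1}

```text
time: 14.3
eef_pos: [522.2, -341.8, 282.6]
orientation: [0.165, 0.986, 0.0, -0.0]
ft_force: [-0.1, 0.1, -1.3]
grip_width: 10.6
grip_force: 61.0
```

```bash
python3 plan.py 70 8
```

```text
t 14.3 tcp [ 522.2 -341.8  282.6] cl 71.0 phi 58.0 axis err 0.1 off [0.1 0.1 0.1] F [-0.1  0.1 -1.3] M [-0.03  0.07  0.01]
[0.067, -0.024, -0.005] 0.298
[0.069, -0.021, -0.003] 0.298
[0.069, -0.019, -0.003] 0.298
[0.07, -0.017, -0.004] 0.298
[0.07, -0.015, -0.004] 0.298
[0.071, -0.013, -0.004] 0.298
[0.071, -0.012, -0.004] 0.298
[0.071, -0.01, -0.004] 0.298
```

send_rows:
  series:
    - {"tx": 0.067, "ty": -0.024, "tz": -0.005, "turn": 0.3, "jaw": 1}
    - {"tx": 0.069, "ty": -0.021, "tz": -0.003, "turn": 0.3, "jaw": 1}
    - {"tx": 0.069, "ty": -0.019, "tz": -0.003, "turn": 0.3, "jaw": 1}
    - {"tx": 0.07, "ty": -0.017, "tz": -0.004, "turn": 0.3, "jaw": 1}

```text
time: 14.7
eef_pos: [533.2, -345.0, 282.0]
orientation: [0.113, 0.994, 0.0, 0.0]
ft_force: [-1.1, -0.4, -0.9]
grip_width: 10.9
grip_force: 61.0
```

send_rows:
  series:
    - {"tx": 0.07, "ty": -0.015, "tz": -0.004, "turn": 0.3, "jaw": 1}
    - {"tx": 0.071, "ty": -0.013, "tz": -0.004, "turn": 0.3, "jaw": 1}
    - {"tx": 0.071, "ty": -0.012, "tz": -0.004, "turn": 0.3, "jaw": 1}
    - {"tx": 0.071, "ty": -0.01, "tz": -0.004, "turn": 0.3, "jaw": 1}

```text
time: 15.1
eef_pos: [544.5, -346.9, 281.4]
orientation: [0.061, 0.998, -0.0, 0.0]
ft_force: [-0.0, 0.0, -1.1]
grip_width: 11.0
grip_force: 61.0
```

```bash
python3 plan.py 82 8
```

```text
t 15.1 tcp [ 544.5 -346.9  281.4] cl 83.0 phi 70.0 axis err 0.1 off [ 0.1  0.1 -0. ] F [-0.   0.  -1.1] M [ 0.    0.04 -0.01]
[0.07, -0.01, -0.004] 0.298
[0.072, -0.006, -0.004] 0.298
[0.072, -0.004, -0.004] 0.298
[0.072, -0.002, -0.004] 0.298
[0.072, -0.0, -0.004] 0.298
[0.072, 0.002, -0.004] 0.298
[0.072, 0.003, -0.004] 0.298
[0.072, 0.005, -0.004] 0.298
```

send_rows:
  series:
    - {"tx": 0.07, "ty": -0.01, "tz": -0.004, "turn": 0.3, "jaw": 1}
    - {"tx": 0.072, "ty": -0.006, "tz": -0.004, "turn": 0.3, "jaw": 1}
    - {"tx": 0.072, "ty": -0.004, "tz": -0.004, "turn": 0.3, "jaw": 1}
    - {"tx": 0.072, "ty": -0.002, "tz": -0.004, "turn": 0.3, "jaw": 1}

```text
time: 15.5
eef_pos: [556.0, -347.8, 280.8]
orientation: [0.008, 1.0, -0.0, 0.0]
ft_force: [-0.6, 0.2, -0.8]
grip_width: 11.0
grip_force: 61.0
```

send_rows:
  series:
    - {"tx": 0.072, "ty": 0, "tz": -0.004, "turn": 0.3, "jaw": 1}
    - {"tx": 0.072, "ty": 0.002, "tz": -0.004, "turn": 0.3, "jaw": 1}
    - {"tx": 0.072, "ty": 0.003, "tz": -0.004, "turn": 0.3, "jaw": 1}
    - {"tx": 0.072, "ty": 0.005, "tz": -0.004, "turn": 0.3, "jaw": 1}

```text
time: 15.9
eef_pos: [567.5, -347.4, 280.1]
orientation: [-0.044, 0.999, 0.0, -0.0]
ft_force: [-0.1, -0.4, -0.8]
grip_width: 11.2
grip_force: 61.0
```

```bash
python3 plan.py 94 8
```

```text
t 15.9 tcp [ 567.5 -347.4  280.1] cl 95.0 phi 82.0 axis err 0.1 off [ 0.   0.1 -0.1] F [-0.1 -0.4 -0.8] M [-0.    0.01 -0.08]
[0.071, 0.005, -0.002] 0.298
[0.071, 0.009, -0.004] 0.298
[0.071, 0.011, -0.004] 0.298
[0.071, 0.013, -0.004] 0.298
[0.07, 0.015, -0.004] 0.298
[0.07, 0.016, -0.004] 0.298
[0.07, 0.018, -0.004] 0.298
[0.069, 0.02, -0.004] 0.298
```

send_rows:
  series:
    - {"tx": 0.071, "ty": 0.005, "tz": -0.003, "turn": 0.3, "jaw": 1}
    - {"tx": 0.071, "ty": 0.009, "tz": -0.004, "turn": 0.3, "jaw": 1}
    - {"tx": 0.071, "ty": 0.011, "tz": -0.004, "turn": 0.3, "jaw": 1}
    - {"tx": 0.071, "ty": 0.013, "tz": -0.004, "turn": 0.3, "jaw": 1}

```text
time: 16.3
eef_pos: [578.8, -345.8, 279.5]
orientation: [-0.096, 0.995, -0.0, 0.0]
ft_force: [-0.2, -0.3, -0.8]
grip_width: 11.4
grip_force: 61.0
```

send_rows:
  series:
    - {"tx": 0.07, "ty": 0.015, "tz": -0.004, "turn": 0.3, "jaw": 1}
    - {"tx": 0.07, "ty": 0.016, "tz": -0.004, "turn": 0.3, "jaw": 1}
    - {"tx": 0.07, "ty": 0.018, "tz": -0.004, "turn": 0.3, "jaw": 1}
    - {"tx": 0.069, "ty": 0.02, "tz": -0.004, "turn": 0.3, "jaw": 1}

```text
time: 16.7
eef_pos: [590.0, -343.0, 278.8]
orientation: [-0.148, 0.989, 0.0, -0.0]
ft_force: [0.9, -0.3, -0.9]
grip_width: 10.9
grip_force: 61.0
```

```bash
python3 plan.py 102 8
```

```text
t 16.7 tcp [ 590.  -343.   278.8] cl 107.0 phi 94.0 axis err 0.1 off [ 0.   0.  -0.1] F [ 0.9 -0.3 -0.9] M [-0.   -0.02 -0.02]
[0.045, 0.014, -0.0] 0.198
[0.045, 0.015, -0.003] 0.198
[0.045, 0.016, -0.003] 0.198
[0.045, 0.017, -0.003] 0.198
[0.045, 0.018, -0.003] 0.198
[0.044, 0.018, -0.003] 0.198
[0.044, 0.019, -0.003] 0.198
[0.044, 0.02, -0.003] 0.198
```

send_rows:
  series:
    - {"tx": 0.045, "ty": 0.014, "tz": -0.002, "turn": 0.2, "jaw": 1}
    - {"tx": 0.045, "ty": 0.015, "tz": -0.003, "turn": 0.2, "jaw": 1}
    - {"tx": 0.045, "ty": 0.016, "tz": -0.003, "turn": 0.2, "jaw": 1}
    - {"tx": 0.045, "ty": 0.017, "tz": -0.003, "turn": 0.2, "jaw": 1}

```text
time: 17.1
eef_pos: [597.0, -340.6, 278.4]
orientation: [-0.182, 0.983, -0.0, -0.0]
ft_force: [-0.8, 0.1, -0.8]
grip_width: 10.8
grip_force: 61.0
```

send_rows:
  series:
    - {"tx": 0.022, "ty": 0.009, "tz": -0.001, "turn": 0.1, "jaw": 1}
    - {"tx": 0.022, "ty": 0.009, "tz": -0.001, "turn": 0.1, "jaw": 1}
    - {"tx": 0.022, "ty": 0.009, "tz": -0.002, "turn": 0.1, "jaw": 1}
    - {"tx": 0.022, "ty": 0.01, "tz": -0.001, "turn": 0.1, "jaw": 1}

```text
time: 17.5
eef_pos: [600.5, -339.1, 278.2]
orientation: [-0.199, 0.98, 0.0, -0.0]
ft_force: [0.1, 0.4, -1.4]
grip_width: 11.0
grip_force: 61.0
```

```bash
python3 plan.py 106 12
```

```text
t 17.5 tcp [ 600.5 -339.1  278.2] cl 112.9 phi 99.9 axis err 0.1 off [-0.1  0.1 -0.1] F [ 0.1  0.4 -1.4] M [ 0.05  0.08 -0.06]
[0.025, 0.008, 0.001] 0.1
[0.022, 0.01, -0.001] 0.1
[0.022, 0.01, -0.001] 0.1
[0.022, 0.01, -0.001] 0.1
[0.022, 0.01, -0.001] 0.1
[0.022, 0.011, -0.001] 0.1
[0.022, 0.011, -0.001] 0.1
[0.022, 0.011, -0.001] 0.1
[0.022, 0.011, -0.001] 0.1
[0.022, 0.011, -0.001] 0.1
[0.021, 0.012, -0.001] 0.1
[0.021, 0.012, -0.001] 0.1
```

send_rows:
  series:
    - {"tx": 0.024, "ty": 0.009, "tz": 0, "turn": 0.1, "jaw": 1}
    - {"tx": 0.022, "ty": 0.01, "tz": -0.001, "turn": 0.1, "jaw": 1}
    - {"tx": 0.022, "ty": 0.01, "tz": -0.001, "turn": 0.1, "jaw": 1}
    - {"tx": 0.022, "ty": 0.01, "tz": -0.001, "turn": 0.1, "jaw": 1}

```text
time: 17.9
eef_pos: [604.0, -337.6, 278.0]
orientation: [-0.216, 0.976, 0.0, -0.0]
ft_force: [-0.7, -1.2, -1.6]
grip_width: 11.0
grip_force: 60.9
```

send_rows:
  series:
    - {"tx": 0.022, "ty": 0.01, "tz": -0.001, "turn": 0.1, "jaw": 1}
    - {"tx": 0.022, "ty": 0.011, "tz": -0.001, "turn": 0.1, "jaw": 1}
    - {"tx": 0.022, "ty": 0.011, "tz": -0.001, "turn": 0.1, "jaw": 1}

```text
time: 18.2
eef_pos: [606.7, -336.3, 277.9]
orientation: [-0.229, 0.973, 0.0, -0.0]
ft_force: [-2.4, -0.2, -3.0]
grip_width: 11.3
grip_force: 60.8
```

```bash
python3 st.py
```

```text
t 18.2 tcp [ 606.7 -336.3  277.9] cl 116.4 phi 103.4 axis err 0.1 off [-0.   0.1 -0.1] F [-2.4 -0.2 -3. ] M [-0.12  0.23 -0.03]
```

send_rows:
  series:
    - {"tx": 0.011, "ty": 0.006, "tz": -0.002, "turn": 0.05, "jaw": 1}
    - {"tx": 0, "ty": 0, "tz": 0, "turn": 0, "jaw": 1}

```text
time: 18.4
eef_pos: [607.2, -336.0, 277.8]
orientation: [-0.231, 0.973, 0.0, -0.0]
ft_force: [0.4, 0.5, -2.8]
grip_width: 10.9
grip_force: 60.8
```

```bash
python3 st.py
```

```text
t 18.4 tcp [ 607.2 -336.   277.8] cl 116.7 phi 103.70000000000002 axis err 0.0 off [-0.   0.2 -0.1] F [ 0.4  0.5 -2.8] M [-0.06  0.09 -0.  ]
```

send_rows:
  series:
    - {"tx": 0, "ty": 0, "tz": -0.015, "turn": 0, "jaw": 1}
    - {"tx": 0.011, "ty": 0.006, "tz": -0.01, "turn": 0.05, "jaw": 1}
    - {"tx": 0, "ty": 0, "tz": 0, "turn": 0, "jaw": 1}

```text
time: 18.7
eef_pos: [607.7, -335.9, 277.1]
orientation: [-0.233, 0.973, -0.0, 0.0]
ft_force: [-1.2, -1.5, -0.5]
grip_width: 11.1
grip_force: 60.9
```

send_rows:
  series:
    - {"tx": 0.011, "ty": 0.006, "tz": -0.001, "turn": 0.05, "jaw": 1}
    - {"tx": 0.011, "ty": 0.006, "tz": -0.001, "turn": 0.05, "jaw": 1}

```text
time: 18.9
eef_pos: [608.1, -335.8, 277.1]
orientation: [-0.237, 0.971, -0.0, -0.0]
ft_force: [-4.5, -3.3, 1.3]
grip_width: 11.0
grip_force: 61.2
```

```bash
python3 st.py
```

```text
t 18.9 tcp [ 608.1 -335.8  277.1] cl 117.4 phi 104.20000000000002 axis err 0.3 off [ 0.  -0.  -0.8] F [-4.5 -3.3  1.3] M [-0.47  0.77  0.09]
```

The contact force is 5.6 N directly opposite the rod direction, so the carriage is against the collar. Releasing.

send_rows:
  series:
    - {"tx": 0, "ty": 0, "tz": 0, "turn": 0, "jaw": 1}
    - {"tx": 0, "ty": 0, "tz": 0, "turn": 0, "jaw": 0.8}
    - {"tx": 0, "ty": 0, "tz": 0, "turn": 0, "jaw": 0.6}
    - {"tx": 0, "ty": 0, "tz": 0, "turn": 0, "jaw": 0.5}
    - {"tx": 0, "ty": 0, "tz": 0, "turn": 0, "jaw": 0.5}
    - {"tx": 0, "ty": 0, "tz": 0, "turn": 0, "jaw": 0.5}

```text
time: 19.5
eef_pos: [608.6, -335.3, 276.8]
orientation: [-0.237, 0.972, 0.0, 0.0]
ft_force: [0.4, 0.2, 0.3]
grip_width: 42.8
grip_force: 0.0
```

send_rows:
  series:
    - {"tx": 0, "ty": 0, "tz": 0.1, "turn": 0, "jaw": 0.5}
    - {"tx": 0, "ty": 0, "tz": 0.2, "turn": 0, "jaw": 0.5}
    - {"tx": 0, "ty": 0, "tz": 0.4, "turn": 0, "jaw": 0.5}
    - {"tx": 0, "ty": 0, "tz": 0.6, "turn": 0, "jaw": 0.5}
    - {"tx": 0, "ty": 0, "tz": 0.8, "turn": 0, "jaw": 0.5}
    - {"tx": 0, "ty": 0, "tz": 0.8, "turn": 0, "jaw": 0.5}
    - {"tx": -0.5, "ty": 0, "tz": 0.2, "turn": 0, "jaw": 0.5}
    - {"tx": -0.8, "ty": 0, "tz": 0, "turn": 0, "jaw": 0.5}
    - {"tx": -0.8, "ty": 0, "tz": 0, "turn": 0, "jaw": 0.5}
    - {"tx": -0.8, "ty": 0, "tz": 0, "turn": 0, "jaw": 0.5}
    - {"tx": -0.8, "ty": 0, "tz": 0, "turn": 0, "jaw": 0.5}
    - {"tx": 0, "ty": 0, "tz": 0, "turn": 0, "jaw": 0.5}

```text
time: 20.7
eef_pos: [457.7, -335.5, 403.2]
orientation: [-0.236, 0.972, -0.001, 0.0]
ft_force: [-0.3, 0.8, 0.4]
grip_width: 42.7
grip_force: 0.0
```

```bash
python3 st.py; python3 - <<'E'
from h import *
fs={n:grab(n) for n in('scene','side')}
a=cv2.resize(fs['scene']['frame'][180:260,280:380],(500,400),interpolation=cv2.INTER_CUBIC)
b=cv2.resize(fs['side']['frame'][150:250,270:345],(300,400),interpolation=cv2.INTER_CUBIC)
cv2.imwrite('pics/c6.png',np.hstack([a,b]))
f=fs['side'];P=pts(f);m=(f['frame'].max(2)<70)&(abs(P[...,0]-609)<40)&(abs(P[...,1]+335)<40)&(P[...,2]>200)&(P[...,2]<325);q=P[m]
print(len(q),q.min(0),q.max(0),q.mean(0))
E
```

```text
t 20.7 tcp [ 457.7 -335.5  403.2] cl 117.3 phi 31.299999999999997 axis err 73.0 off [-21.6 -20.9 118.7] F [-0.3  0.8  0.4] M [0.01 0.03 0.04]
263 [ 592.69804822 -357.46924287  217.02593018] [ 620.77118179 -322.53231789  305.858104  ] [ 606.45653887 -342.30957982  257.02895068]
```

View pics/c6.png

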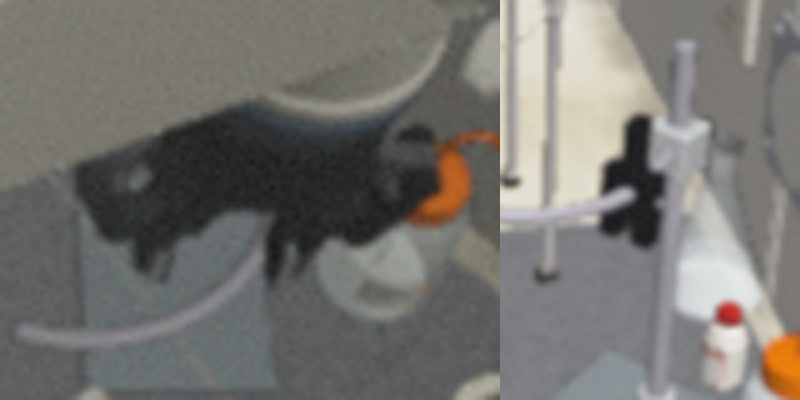

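The side crop shows the carriage hanging upright on the rod at (635,180), against the collar and boss. The gripper is clear, so I'm handing in.

```bash
python3 -c "
from workcell import r
print(r.hand_in())"
```

```text
the job is handed in; nothing more can be done
None
```

I threaded the small carriage onto the rod and slid it round the bend to the stop collar, where I let it go; it now hangs there upright. The highest contact force read was about 6 N, the gripper never went near the vial or beaker, and I handed the job in at about 21 s, though hand-in returned no verdict.

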